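Tighten the grinder's flange bearing

TASK

Take the T-handle socket wrench from its stand and tighten the bearing's four bolts evenly. Two opposite bolts are already snug: first turn each of the two loose ones to half tight as well, then nip all four up firmly against their stops, to about 0.4 newton metres each, in cross order (the opposite bolt straight after the first, then the other pair), without leaning on the bolts or forcing them. Turn bolts only with the wrench, stand it back upright in the stand's pocket, and leave the other things where they are.

Things in the scene. Friction and masses are not known exactly. Their poses are not given: they have to be found in the camera images.
- bearing: square grey cast flange bearing, 142 mm a side, on a dark 165 mm steel base plate fixed to the bench; hub 80 mm across, top 44 mm above the bench. Four square-head bolts at (+-55, +-55) mm in its frame, on washers whose tops (the wrench's rim rests on them) are 33 mm above the bench. Origin on the bench under its centre, z up; x points the way the small brass grease nipple sticks out of the hub
- wrench: steel T-handle socket wrench, 110 mm tall, 0.35 kg, upright in its stand. Origin: centre of the socket's lower rim; z up the 14 mm shaft, x along the T bar, which is 120 mm long, 14 wide (y), from 86 to 110 mm up. Socket: square 23 mm inside (0.16 rad play either way on a bolt), flared to 25.8 at the rim, 31 mm outside (44 across corners), 24 mm deep; its sides face +-x and +-y
- wrench_handle (a point): the middle of the T bar, 98 mm above the wrench's origin; pinch the bar across its 14 mm here from above
- stand: plywood block 90 x 90 x 26 mm, fixed to the bench, with a round pocket 50 mm across and 18 mm deep in its top in which the wrench's socket stands. Origin at the centre of its underside; the pocket's floor is 8 mm above it
- bolt1_head (a point): centre of the top of bolt 1's head, a 20 mm square 14 mm tall with a 2 mm domed top above it, the point 16 mm above its washer; at (+55, +55) mm in the bearing's frame, opposite bolt 3
- bolt1 (a joint): angle (rad) of bolt 1, growing clockwise from above: 0 loose, 0.6 half tight (snug), 1.2 fully tight, a dead stop. At 0 the head's sides lie along the bearing's x and y to within 0.2 rad only: threads differ. Starts snug, at 0.55 to 0.65. Turning it takes 0.12 N m, it stays where left; at the stop apply 0.35 to 0.6 N m, never 0.9
- bolt2_head (a point): centre of the top of bolt 2's head, a 20 mm square 14 mm tall with a 2 mm domed top above it, the point 16 mm above its washer; at (-55, +55) mm in the bearing's frame, opposite bolt 4
- bolt2 (a joint): angle (rad) of bolt 2, growing clockwise from above: 0 loose, 0.6 half tight (snug), 1.2 fully tight, a dead stop. At 0 the head's sides lie along the bearing's x and y to within 0.2 rad only: threads differ. Starts loose, at 0 to 0.15. Turning it takes 0.12 N m, it stays where left; at the stop apply 0.35 to 0.6 N m, never 0.9
- bolt3_head (a point): centre of the top of bolt 3's head, a 20 mm square 14 mm tall with a 2 mm domed top above it, the point 16 mm above its washer; at (-55, -55) mm in the bearing's frame, opposite bolt 1
- bolt3 (a joint): angle (rad) of bolt 3, growing clockwise from above: 0 loose, 0.6 half tight (snug), 1.2 fully tight, a dead stop. At 0 the head's sides lie along the bearing's x and y to within 0.2 rad only: threads differ. Starts snug, at 0.55 to 0.65. Turning it takes 0.12 N m, it stays where left; at the stop apply 0.35 to 0.6 N m, never 0.9
- bolt4_head (a point): centre of the top of bolt 4's head, a 20 mm square 14 mm tall with a 2 mm domed top above it, the point 16 mm above its washer; at (+55, -55) mm in the bearing's frame, opposite bolt 2
- bolt4 (a joint): angle (rad) of bolt 4, growing clockwise from above: 0 loose, 0.6 half tight (snug), 1.2 fully tight, a dead stop. At 0 the head's sides lie along the bearing's x and y to within 0.2 rad only: threads differ. Starts loose, at 0 to 0.15. Turning it takes 0.12 N m, it stays where left; at the stop apply 0.35 to 0.6 N m, never 0.9
- can: bystander: a plain steel can, 66 mm across, 90 mm tall; origin at the centre of its underside
- wheel: bystander: a dark rubber polishing wheel lying flat, 100 mm across, 26 mm tall; origin at the centre of its underside
- block: bystander: a pale wooden block 90 x 50 x 35 mm; origin at the centre of its underside
Mind the look-alikes: they are no part of the job. What is shaped like the wrench but pink or purple is not meant.

How it is judged:
On the way, in this order (a step that is already met when the one before it is completed fails the run):
1. both loose bolts (2 and 4) turned to half tight, past 0.45 rad (value of joint each of bolt2, bolt4 above 0.45 rad), for 0.1 s.
2. a first bolt is nipped up at its stop (0.4 N m gives 34 N), the rest half tight (((value of joint bolt1 above 1.1 rad and contact force between wrench and bolt1 above 25 N and value of joint each of bolt2, bolt3, bolt4 below 0.9 rad) or (value of joint bolt2 above 1.1 rad and contact force between wrench and bolt2 above 25 N and value of joint each of bolt1, bolt3, bolt4 below 0.9 rad) or (value of joint bolt3 above 1.1 rad and contact force between wrench and bolt3 above 25 N and value of joint each of bolt1, bolt2, bolt4 below 0.9 rad) or (value of joint bolt4 above 1.1 rad and contact force between wrench and bolt4 above 25 N and value of joint each of bolt1, bolt2, bolt3 below 0.9 rad))), for 0.05 s.
3. the bolt opposite is nipped up, the other pair still half tight (((value of joint each of bolt1, bolt3 above 1.1 rad and contact force between wrench and bolt1 above 25 N and value of joint each of bolt2, bolt4 below 0.9 rad) or (value of joint each of bolt2, bolt4 above 1.1 rad and contact force between wrench and bolt2 above 25 N and value of joint each of bolt1, bolt3 below 0.9 rad) or (value of joint each of bolt3, bolt1 above 1.1 rad and contact force between wrench and bolt3 above 25 N and value of joint each of bolt2, bolt4 below 0.9 rad) or (value of joint each of bolt4, bolt2 above 1.1 rad and contact force between wrench and bolt4 above 25 N and value of joint each of bolt1, bolt3 below 0.9 rad))), for 0.05 s.
4. a bolt of the other pair is nipped up, the last still half tight (((value of joint each of bolt1, bolt2, bolt4 above 1.1 rad and contact force between wrench and bolt1 above 25 N and value of joint bolt3 below 0.9 rad) or (value of joint each of bolt2, bolt1, bolt3 above 1.1 rad and contact force between wrench and bolt2 above 25 N and value of joint bolt4 below 0.9 rad) or (value of joint each of bolt3, bolt2, bolt4 above 1.1 rad and contact force between wrench and bolt3 above 25 N and value of joint bolt1 below 0.9 rad) or (value of joint each of bolt4, bolt1, bolt3 above 1.1 rad and contact force between wrench and bolt4 above 25 N and value of joint bolt2 below 0.9 rad))), for 0.05 s.
5. the last bolt is nipped up, all four tight (((contact force between wrench and bolt1 above 25 N and value of joint each of bolt1, bolt2, bolt3, bolt4 above 1.1 rad) or (contact force between wrench and bolt2 above 25 N and value of joint each of bolt1, bolt2, bolt3, bolt4 above 1.1 rad) or (contact force between wrench and bolt3 above 25 N and value of joint each of bolt1, bolt2, bolt3, bolt4 above 1.1 rad) or (contact force between wrench and bolt4 above 25 N and value of joint each of bolt1, bolt2, bolt3, bolt4 above 1.1 rad))), for 0.05 s.
At the end, for the whole second after the job is handed in: All four bolts are fully tight (past 1.1 of 1.2 rad) and the wrench stands upright (within 0.15 rad) and still on the floor of the stand's pocket (within 8 mm of its centre, less than 4 mm off the floor), released (value of joint each of bolt1, bolt2, bolt3, bolt4 above 1.1 rad and horizontal distance between wrench and stand below 0.008 m and z of wrench in the frame of stand below 0.012 m and angle between wrench's own z axis and vertical below 0.15 rad and linear speed of wrench below 0.02 m/s); the robot touches nothing.
It fails at once if a bolt is turned well past half (0.9 rad) while another is still loose (below 0.3 rad) (value of joint any of bolt1, bolt2, bolt3, bolt4 above 0.9 rad and value of joint any of bolt1, bolt2, bolt3, bolt4 below 0.3 rad).
It fails at once if the wrench bears on a bolt or the bearing with more than 85 N (forced past the stop or pressed hard) (contact force between wrench and bearing above 85 N).
It fails at once if the robot itself, not the wrench, pushes on the bearing or its bolts (2 N) (contact force between any of the fingers, the arm and bearing above 2 N).
It fails at once if the can, the wheel or the block is moved by more than 20 mm (distance of any of can, wheel, block from where it was at the start of the episode above 0.02 m).
It also fails if it takes over 72 s, if anything falls off the work surface, if the arm or the gripper's body presses on something with over 40 N, if the wrist force passes 120 N, or if a joint passes its speed limit or range.

ROBOT

A 7-joint arm with a two-finger parallel gripper is mounted at the origin on the work surface. World frame = base frame: x ahead of the robot, y to its left, z up, the work surface at z = 0. Lengths are in m, angles in rad, forces in N, time in s.
With the tool pointing down it reaches from about 0.425 to 0.875 m from the base axis. Payload 4.7 kg.
Tool frame: the origin (TCP) lies midway between the tips of the shut fingers; the grasp point (between the pads) lies ctrl.grasp_offset behind it (ctrl.grasp_offset is the distance from the TCP to the grasp point, in m); z points along the fingers, y is the line along which they close (so a half turn about z gives the same grasp; the last joint's range is limited). The gripper opens to 87 mm and grips with 3 to 60 N. Pads are 19 mm wide; open, the fingers measure 117 mm over their backs; the gripper's body (75 mm by 190 mm) begins 51 mm behind the grasp point.
Start: joints at [1.147, 0.321, -0.07, 1.45, 0.023, 1.371, -0.057], TCP at [0.276, -0.589, 0.223] pointing down, gripper open.
Joint ranges: [-2.86, 2.86], [-0.3, 2.09], [-1.38, 1.24], [0.06, 2.45], [-1.56, 4.7], [0.09, 2.05], [-2.69, 2.69]. Speed limits (rad/s): [2.57, 2.57, 3.14, 3.14, 3.14, 3.14, 3.14].

INTERFACE

Orientations are given as a rotation vector (axis times angle).
In Python, from bench import ctrl gives the robot as it stands. The module is installed in compiled form; this text tells all that it offers.
- The arm moves only by the tool jog_arm, never from a script. Its argument "moves" is one flat list of numbers, 7 for each row, row after row: the shift along the tool's x, y, z in units of 30 cm (1.0 is 30 cm), then the turn, a rotation vector about the tool's x, y, z in units of 60 degrees (1.0 is 60 degrees), then the gripper's target within -1 to 1 (fully open at 1, half-way at 0, shut at -1). In form: [x, y, z, wx, wy, wz, fingers, x, y, z, wx, wy, wz, fingers, ...]. A call has exactly 8 rows; each row is the pose to reach, as a shift and turn from the pose commanded when the call began, along the tool's axes at that moment; what a row does not reach only later rows make up. A row lasts 1/8 s, in which the tool goes at most 62.5 mm and 10.7 degrees, less where a joint would pass 70% of its speed; a pose out of reach is approached as far as the arm can. A call with a number of a shift or a turn outside -1 to 1 is refused whole. A call with a gripper value outside its range is refused whole. The fingers move at their own pace and stop on an object; "newtons" is the grip in N (left out, the last holds). Time passes only in rows, so rows that repeat a pose let the fingers close, or fill a call up. It gives the time, the measured TCP pose, the force, the opening and the grip force at its end, in the units of the state.
- ctrl.get_state(): the state, without advancing time (a new reading comes with each control period).
- ctrl.get_image(name): name is "scene" or "top"; returns a dict with "pixels" (400x640x3 uint8, red, green, blue), "fx", "fy", "cx", "cy" (pixels), "xyz" and "rotation" of the camera in the world. Camera axes: x right, y up, looking along -z (the intrinsics and any distortion apply to the point x, -y, -z); pixel columns grow to the right and rows downward; lengths in m; the calibration is good to about 2 mm. A picture is of the moment at which its call begins. There is no depth.
- ctrl.close_job(): hands the job in; it is judged then, once.
The state is a dict: "time": time; "joint_positions": joint angles; "qd": joint speeds; "joint_torque": joint torques, N m; "position": TCP position; "tool_rot": TCP orientation; "ft_force": force on the tool from outside, world axes, zero at the start; "torque": the same for the moment, N m; "grip_width": opening from 0.0 (shut) to 1.0 (fully open); "grip_force": force on a finger pad.
Only numpy, scipy, OpenCV 4.12 (cv2) and the standard library are available. Lean on these libraries where they do the work, as an engineer would, in place of code of your own. Each camera call takes 0.05 s, during which the arm holds its last target. There are 200 camera calls.

## Working session

There is one attempt and no reset: what is moved stays moved. The work goes in short steps, Python scripts to look and compute and a tool call to move; the robot and the scene stay as the last step left them, time stands still between calls to the robot, and variables do not carry over. Pictures are saved under pics/ and viewed, at most 10 in all, crops included, and the job is handed in when it is done.

Besides the shell and the picture viewer there is one more tool, called after "Call:" as name(argument=value, ...) on one line, values as JSON. jog_arm: Moves the arm, as the interface text tells. Its arguments: {"type":"object","properties":{"moves":{"type":"array"},"newtons":{"type":"number"}},"required":["moves"]}

```bash
mkdir -p pics; python3 - <<'E'
from bench import ctrl
import cv2,numpy as np
s=ctrl.get_state();print(s, ctrl.grasp_offset)
for n in("scene","top"):
    i=ctrl.get_image(n);cv2.imwrite(f"pics/{n}0.png",i["pixels"][:,:,::-1]);print(n,{k:np.round(v,4).tolist() for k,v in i.items() if k!="pixels"})
E
```

```text
{'time': 0.0, 'joint_positions': array([ 1.14706306,  0.32183175, -0.0701015 ,  1.45168145,  0.02260965,
        1.37081466, -0.05690261]), 'qd': array([ 0.00143723,  0.0001145 ,  0.00051677, -0.00210663,  0.00053827,
       -0.00028714,  0.00073097]), 'joint_torque': array([ 1.48043564e-04, -4.91282880e+01, -4.03704699e-01, -3.12534606e+01,
       -6.39087427e-02,  4.35312814e-02,  2.01410489e-04]), 'position': array([ 0.27530687, -0.58819414,  0.22145274]), 'tool_rot': array([-3.06476619e+00, -6.81929671e-01,  8.22344783e-04]), 'ft_force': array([ 0.31173728, -0.14517541, -0.07470959]), 'torque': array([-0.00758923, -0.03527231,  0.02508115]), 'grip_force': 0.0, 'grip_width': 1.001996734370394} 0.0187
scene {'fx': 445.3972, 'fy': 445.3972, 'cx': 319.5138, 'cy': 197.1369, 'xyz': [1.4559, 0.0963, 0.9288], 'rotation': [0.6356, 0.7216, 1.5714]}
top {'fx': 431.1628, 'fy': 431.1628, 'cx': 321.4085, 'cy': 197.6139, 'xyz': [0.2944, -0.0321, 1.1764], 'rotation': [0.1482, -0.1596, -1.5416]}
```

View pics/top0.png

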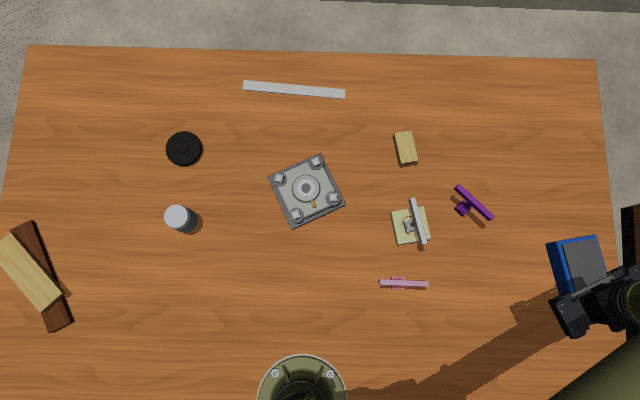

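View pics/scene0.png

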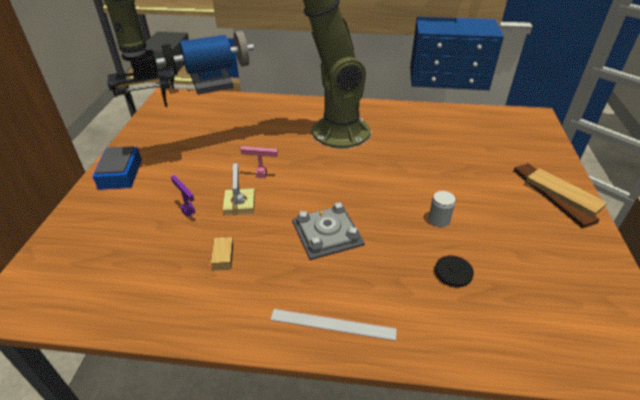

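The top view shows these candidates for the wrench:
- grey steel T, bar at about (418,222), in the plywood stand at (410,226)
- purple T at (473,203)
- pink T at (403,284)

I choose the grey one. The bearing is at (306,190) with its brass nipple at (314,204), the can at (180,218), the wheel at (184,149) and the block at (405,148). I'll check the choice in a close crop.

```bash
cat > h.py <<'E'
from bench import ctrl
import cv2,numpy as np
from scipy.spatial.transform import Rotation as R
def img(n):
    i=ctrl.get_image(n); i["R"]=R.from_rotvec(i["rotation"]).as_matrix(); return i
def ray(i,u,v,z):
    d=i["R"]@np.array([(u-i["cx"])/i["fx"],-(v-i["cy"])/i["fy"],-1]); c=np.array(i["xyz"]); return c+d*(z-c[2])/d[2]
def proj(i,p):
    q=i["R"].T@(np.array(p)-i["xyz"]); return np.array([i["cx"]+i["fx"]*q[0]/-q[2], i["cy"]-i["fy"]*q[1]/-q[2]])
E
python3 - <<'E'
from h import *
a=[]
for n,c1,c2 in(("top",(262,148),(385,188)),("scene",(288,195),(215,157))):
    p=img(n)["pixels"][:,:,::-1]
    a.append(np.hstack([cv2.resize(p[y:y+66,x:x+88],None,fx=4.5,fy=4.5,interpolation=cv2.INTER_CUBIC) for x,y in(c1,c2)]))
cv2.imwrite("pics/c1.png",np.vstack(a))
E
```

```text
(no output)
```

View pics/c1.png

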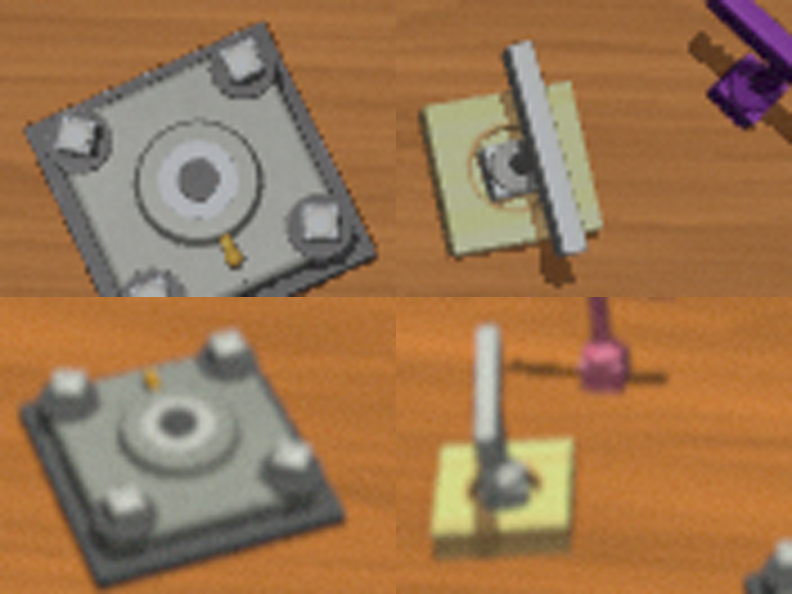

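The crop shows the grey steel T-wrench in the ply stand, with its round pocket, and the four pale bolt heads. Next I measure both.

```bash
cat > meas.py <<'E'
from h import *
def heads(n="top",guess=None,S=8,z=0.047):
    i=img(n); out=[]
    for g in guess:
        u,v=[int(round(t)) for t in g]; r=9
        c=cv2.resize(i["pixels"][v-r:v+r+1,u-r:u+r+1],None,fx=S,fy=S,interpolation=cv2.INTER_CUBIC)
        m=((c.min(2)>188)).astype(np.uint8)
        cs,_=cv2.findContours(m,cv2.RETR_EXTERNAL,cv2.CHAIN_APPROX_NONE)
        if not cs: out.append(None); continue
        k=max(cs,key=cv2.contourArea); b=cv2.boxPoints(cv2.minAreaRect(k))
        px=(b+.5)/S-.5+[u-r,v-r]
        P=np.array([ray(i,*q,z) for q in px]); e=P[1]-P[0]; f=P[2]-P[1]
        out.append((P.mean(0)[:2],np.hypot(*e[:2]),np.hypot(*f[:2]),(np.arctan2(e[1],e[0])+np.pi/4)%(np.pi/2)-np.pi/4))
    return out
E
python3 - <<'E'
from meas import *
i=img("top")
g=[(316,161.3),(279.3,178),(333.1,196.9),(295.3,213)]
for q,h in zip(g,heads("top",g)): print(q,h, ray(i,*q,.047).round(4))
hub=ray(i,306.4,188,.044); nip=ray(i,313.6,203.6,.035); print("hub",hub,"nip",nip,np.arctan2(*(nip-hub)[[1,0]]))
# wrench bar
c=i["pixels"].astype(int); sub=c[190:250,395:440]
S=8; up=cv2.resize(i["pixels"][190:250,380:440],None,fx=S,fy=S,interpolation=cv2.INTER_CUBIC).astype(int)
sat=up.max(2)-up.min(2); m=((sat<30)&(up.min(2)>135)).astype(np.uint8)
cs,_=cv2.findContours(m,0,cv2.CHAIN_APPROX_NONE)
for k in sorted(cs,key=cv2.contourArea)[-3:]:
    b=cv2.boxPoints(cv2.minAreaRect(k)); px=(b+.5)/S-.5+[380,190]
    P=np.array([ray(i,*q,.118) for q in px]); print("bar",P.mean(0),np.linalg.norm(P[1]-P[0]),np.linalg.norm(P[2]-P[1]),np.arctan2(*(P[1]-P[0])[[1,0]]),np.arctan2(*(P[2]-P[1])[[1,0]]))
ya=((up[:,:,2]<up[:,:,0]-35)&(up[:,:,1]>165)).astype(np.uint8)
pts=cv2.findNonZero(ya); b=cv2.boxPoints(cv2.minAreaRect(pts)); px=(b+.5)/S-.5+[380,190]
P=np.array([ray(i,*q,.026) for q in px]); print("stand",P.mean(0),np.linalg.norm(P[1]-P[0]),np.linalg.norm(P[2]-P[1]),np.arctan2(*(P[1]-P[0])[[1,0]]))
# scene view cross-checks
j=img("scene")
for n,(u,v),z in(("bar",(0,0),0),):
    pass
sc=lambda x,y,ox,oy:(x/4.5+ox,y/4.5+oy)
for q in [(68,383-297),(226,345-297),(293,455-297),(126,499-297)]: print("scene bolt",ray(j,*sc(*q,288,195),.048).round(4))
b1=sc(488-396,328-297,215,157);b2=sc(487-396,440-297,215,157); A,B=ray(j,*b1,.118),ray(j,*b2,.118); print("scene bar ends",A,B)
E
```

```text
(316, 161.3) None [ 0.6196 -0.0208  0.047 ]
(279.3, 178) None [0.5705 0.0768 0.047 ]
(333.1, 196.9) None [ 0.5222 -0.069   0.047 ]
(295.3, 213) None [0.4762 0.0304 0.047 ]
hub [0.54539936 0.00315344 0.044     ] nip [ 0.50489696 -0.01720759  0.035     ] -2.6757780363750343
bar [ 0.42949394 -0.25304553  0.118     ] 0.006812432349940566 0.005590875337370574 -1.5467297483667284 3.124595707723675
bar [ 0.44335    -0.25530255  0.118     ] 0.017369484118735384 0.028244095421385736 -1.2667131101595221 -2.877703476151333
bar [ 0.45526875 -0.28221992  0.118     ] 0.01946968946328911 0.1190011874591199 -1.2839336414425815 -2.9035371331413313
stand [ 0.45693433 -0.28006836  0.026     ] 0.09244012183067017 0.08635156266882459 -1.3731906292136873
scene bolt [ 0.5257 -0.0649  0.048 ]
scene bolt [0.4779 0.0329 0.048 ]
scene bolt [0.5745 0.0828 0.048 ]
scene bolt [ 0.6234 -0.0152  0.048 ]
scene bar ends [ 0.40115533 -0.28954747  0.118     ] [ 0.51698695 -0.25946677  0.118     ]
```

Bar centre comes out at about (0.456,-0.280), yaw 0.24, consistent with the stand centre (0.457,-0.280). The bolts are about 110 mm apart, as they should be. I need one more measurement, for the head angles and a finer position.

```bash
cat > heads.py <<'E'
from h import *
def heads(n,G,S=8,r=7,z=0.047,thr=None):
    i=img(n)
    for g in G:
        u,v=[int(round(t)) for t in proj(i,[*g,z])]
        c=cv2.resize(i["pixels"][v-r:v+r+1,u-r:u+r+1],None,fx=S,fy=S,interpolation=cv2.INTER_CUBIC)
        gr=cv2.cvtColor(c,cv2.COLOR_RGB2GRAY)
        t=(np.percentile(gr,97)+np.median(gr))/2 if thr is None else thr
        m=(gr>t).astype(np.uint8)
        k=max(cv2.findContours(m,0,cv2.CHAIN_APPROX_NONE)[0],key=cv2.contourArea)
        P=np.array([ray(i,*((q[0]+.5)/S-.5+[u-r,v-r]),z)[:2]*1000 for q in k]).astype(np.float32)
        (c0,wh,a)=cv2.minAreaRect(P)
        a=np.radians(a); a=(a+np.pi/4)%(np.pi/2)-np.pi/4
        M=cv2.moments(P); print(n,round(t),np.round(c0,1),np.round(wh,1),"yaw %.2f area %.0f"%(a,M["m00"]), "cen",np.round([M["m10"]/M["m00"],M["m01"]/M["m00"]],1))
E
python3 - <<'E'
from heads import *
heads("top",[(.5222,-.069),(.6196,-.0208),(.5705,.0768),(.4762,.0304)])
heads("scene",[(.5257,-.0649),(.6234,-.0152),(.5745,.0828),(.4779,.0329)])
E
```

```text
top 142 [522.7 -68.1] [19.8 19.8] yaw 0.02 area 336 cen [522.9 -67.9]
top 140 [621.3 -19.1] [20.2 20.9] yaw 0.44 area 342 cen [621.4 -18.7]
top 144 [572.   79.7] [19.6 19.5] yaw -0.19 area 320 cen [572.2  79.9]
top 151 [473.8  30.6] [19.6 19.7] yaw 0.41 area 309 cen [473.8  30.8]
scene 162 [520.9 -67.1] [20.4 19.2] yaw 0.01 area 323 cen [520.4 -66.5]
scene 169 [620.2 -17.1] [18.8 18.5] yaw 0.38 area 288 cen [619.8 -17.2]
scene 162 [570.2  79.8] [21.6 19.8] yaw -0.30 area 328 cen [570.2  80.6]
scene 158 [471.9  32.5] [20.5 18.2] yaw 0.39 area 317 cen [471.8  32.2]
```

The heads measure close to 20 mm in both views, and the fit puts the bearing at (546.6,6.4) mm with yaw -2.68. The planner below prints shifts in jog units and tracks the commanded pose.

```bash
cat > plan.py <<'E'
# usage: plan.py x y z psi (mm, rad) -> jog units from the tracked commanded pose; then: plan.py did u v w wz
import sys,json,os
from h import *
f="cmd.json"; c=json.load(open(f)) if os.path.exists(f) else [276,-589,223,0.438]
def step(c,u,v,w,wz):
    s,k=np.sin(c[3]),np.cos(c[3]); return [c[0]+300*(u*k+v*s),c[1]+300*(u*s-v*k),c[2]-300*w,c[3]-wz*np.pi/3]
def state():
    s=ctrl.get_state(); m=R.from_rotvec(s["tool_rot"]).as_matrix()
    print("t %.2f pos"%s["time"],(s["position"]*1000).round(1),"psi %.3f"%np.arctan2(m[1,0],m[0,0]),"zax",m[:,2].round(3),"F",s["ft_force"].round(1),"M",s["torque"].round(2),"w %.3f g %.1f"%(s["grip_width"],s["grip_force"]))
a=sys.argv[1:]
if a and a[0]=="did": c=step(c,*map(float,a[1:5])); json.dump(c,open(f,"w")); a=a[5:]
if not a or a[0]!="q": state()
if len(a)>=4:
    x,y,z,p=map(float,a[:4]); s,k=np.sin(c[3]),np.cos(c[3]); d=np.array([x-c[0],y-c[1]])/300
    print("jog",np.round([d@[k,s],d@[s,-k],(c[2]-z)/300,(c[3]-p)/(np.pi/3)],4))
print("cmd",np.round(c,3).tolist())
E
python3 plan.py 456.5 -279.5 160 .245
```

```text
t 0.45 pos [ 275.6 -588.7  222.5] psi 0.438 zax [-0.  0. -1.] F [ 0.3  0.  -0.2] M [ 0.02 -0.01 -0.02] w 1.001 g 0.0
jog [ 0.9824 -0.6791  0.21    0.1843]
cmd [276.0, -589.0, 223.0, 0.438]
```

Call:
jog_arm(moves=[0.982, -0.679, 0.21, 0, 0, 0.184, 1, 0.982, -0.679, 0.21, 0, 0, 0.184, 1, 0.982, -0.679, 0.21, 0, 0, 0.184, 1, 0.982, -0.679, 0.21, 0, 0, 0.184, 1, 0.982, -0.679, 0.21, 0, 0, 0.184, 1, 0.982, -0.679, 0.21, 0, 0, 0.184, 1, 0.982, -0.679, 0.21, 0, 0, 0.184, 1, 0.982, -0.679, 0.21, 0, 0, 0.184, 1], newtons=60)

```text
time: 1.45
position: [0.4557, -0.2801, 0.1598]
tool_rot: [3.117, 0.384, -0.0]
ft_force: [0.8, 0.2, 0.0]
grip_width: 0.998
grip_force: 0.0
```

```bash
python3 plan.py did .982 -.679 .21 .184 456.5 -279.5 88 .245; python3 - <<'E'
from h import *
a=[]
for n,(x,y) in(("top",(380,180)),("scene",(195,140))):
    p=img(n)["pixels"][:,:,::-1]
    a.append(cv2.resize(p[y:y+75,x:x+80],None,fx=5,fy=5,interpolation=cv2.INTER_CUBIC))
cv2.imwrite("pics/c2.png",np.hstack(a))
E
```

```text
t 1.45 pos [ 455.7 -280.1  159.8] psi 0.245 zax [-0.    -0.001 -1.   ] F [0.8 0.2 0. ] M [0.02 0.02 0.02] w 0.998 g 0.0
jog [ 4.0e-04 -2.0e-04  2.4e-01  3.0e-04]
cmd [456.395, -279.58, 160.0, 0.245]
```

View pics/c2.png

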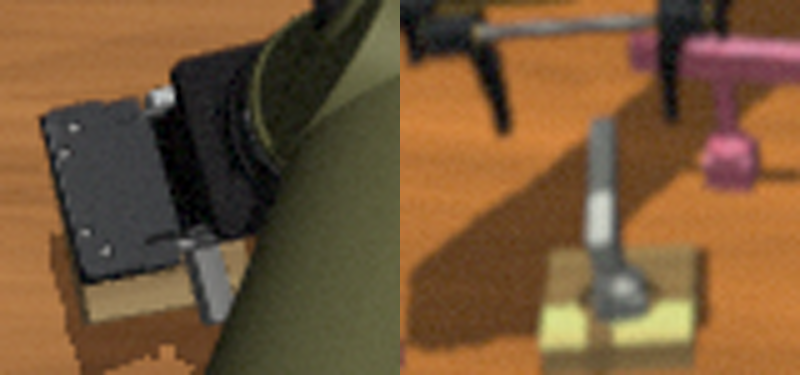

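The scene crop shows the two fingertips straddling the T bar: tips at crop (505,130) and (672,118), bar at about (600,170). I lower and close.

Call:
jog_arm(moves=[0, 0, 0.08, 0, 0, 0, 1, 0, 0, 0.16, 0, 0, 0, 1, 0, 0, 0.24, 0, 0, 0, 1, 0, 0, 0.24, 0, 0, 0, 1, 0, 0, 0.24, 0, 0, 0, -1, 0, 0, 0.24, 0, 0, 0, -1, 0, 0, 0.24, 0, 0, 0, -1, 0, 0, 0.24, 0, 0, 0, -1], newtons=60)

```text
time: 2.55
position: [0.4562, -0.2795, 0.088]
tool_rot: [3.117, 0.384, 0.001]
ft_force: [0.0, 0.3, -0.3]
grip_width: 0.63
grip_force: 0.0
```

```bash
python3 plan.py did 0 0 .24 0
```

```text
t 2.55 pos [ 456.2 -279.5   88. ] psi 0.245 zax [ 0.001 -0.001 -1.   ] F [ 0.   0.3 -0.3] M [-0.02 -0.02 -0.04] w 0.630 g 0.0
cmd [456.395, -279.58, 88.0, 0.245]
```

Call:
jog_arm(moves=[0, 0, 0, 0, 0, 0, -1, 0, 0, 0, 0, 0, 0, -1, 0, 0, 0, 0, 0, 0, -1, 0, 0, 0, 0, 0, 0, -1, 0, 0, 0, 0, 0, 0, -1, 0, 0, 0, 0, 0, 0, -1, 0, 0, 0, 0, 0, 0, -1, 0, 0, 0, 0, 0, 0, -1])

```text
time: 3.55
position: [0.456, -0.2794, 0.0875]
tool_rot: [3.118, 0.384, 0.0]
ft_force: [1.3, -0.5, -1.5]
grip_width: 0.152
grip_force: 60.0
```

```bash
python3 plan.py
```

```text
t 3.55 pos [ 456.  -279.4   87.5] psi 0.245 zax [ 0. -0. -1.] F [ 1.3 -0.5 -1.5] M [-0.16 -0.06 -0.  ] w 0.152 g 60.0
cmd [456.395, -279.58, 88.0, 0.245]
```

The wrench is gripped. I lift it 70 mm, cross to bolt 2 and look before inserting.

```bash
python3 plan.py 620.3 -18.3 160 .42
```

```text
t 3.55 pos [ 456.  -279.4   87.5] psi 0.245 zax [ 0. -0. -1.] F [ 1.3 -0.5 -1.5] M [-0.16 -0.06 -0.  ] w 0.152 g 60.0
jog [ 0.7415 -0.7122 -0.24   -0.1668]
cmd [456.395, -279.58, 88.0, 0.245]
```

Call:
jog_arm(moves=[0, 0, -0.04, 0, 0, 0, -1, 0, 0, -0.1, 0, 0, 0, -1, 0, 0, -0.17, 0, 0, 0, -1, 0, 0, -0.24, 0, 0, 0, -1, 0, 0, -0.24, 0, 0, 0, -1, 0, 0, -0.24, 0, 0, 0, -1, 0, 0, -0.24, 0, 0, 0, -1, 0, 0, -0.24, 0, 0, 0, -1])

```text
time: 4.55
position: [0.4556, -0.279, 0.1587]
tool_rot: [-3.117, -0.384, 0.002]
ft_force: [-0.3, 0.1, -4.4]
grip_width: 0.156
grip_force: 60.0
```

Call:
jog_arm(moves=[0.11, -0.1, 0, 0, 0, -0.03, -1, 0.25, -0.24, 0, 0, 0, -0.06, -1, 0.4, -0.38, 0, 0, 0, -0.09, -1, 0.54, -0.52, 0, 0, 0, -0.12, -1, 0.67, -0.65, 0, 0, 0, -0.15, -1, 0.742, -0.712, 0, 0, 0, -0.167, -1, 0.742, -0.712, 0, 0, 0, -0.167, -1, 0.742, -0.712, 0, 0, 0, -0.167, -1])

```text
time: 5.55
position: [0.6196, -0.0193, 0.1588]
tool_rot: [3.072, 0.653, -0.003]
ft_force: [0.1, -0.0, -4.0]
grip_width: 0.158
grip_force: 60.0
```

```bash
python3 plan.py did 0 0 -.24 0 q; python3 plan.py did .742 -.712 0 -.167; python3 - <<'E'
from h import *
i=img("scene");j=img("top")
P=ctrl.get_state()["position"]; print(proj(i,[*P[:2],P[2]-.0793]),proj(i,[.6203,-.0183,.049]))
a=[cv2.resize(q["pixels"][y:y+100,x:x+80,::-1],None,fx=5,fy=5,interpolation=cv2.INTER_CUBIC) for q,x,y in((i,255,165),(j,270,130))]
cv2.imwrite("pics/c3.png",np.hstack(a))
E
```

```text
cmd [456.395, -279.58, 160.0, 0.245]
t 5.55 pos [619.6 -19.3 158.8] psi 0.419 zax [-0.002 -0.001 -1.   ] F [ 0.1 -0.  -4. ] M [-0.09  0.03  0.06] w 0.158 g 60.0
cmd [620.455, -18.314, 160.0, 0.42]
[314.2520015  230.46772875] [315.01004196 238.72855621]
```

View pics/c3.png

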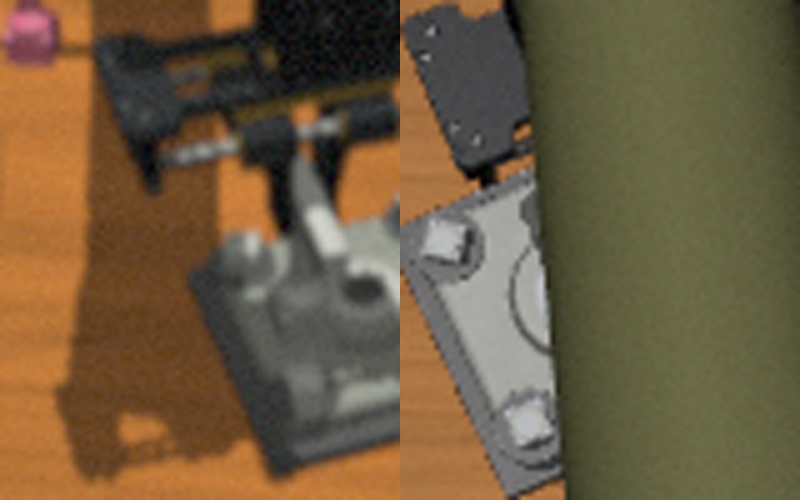

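The scene crop shows the wrench above bolt 2 in the arm's shadow, with the socket at about (300,310) and the bolt at about (310,385). That's too dark to judge, so I take a stretched crop with predicted marks.

```bash
cat > look.py <<'E'
import sys
from h import *
def look(name,bolt,bz=.047,off=0.0):
    x_=0
    i=img("scene"); s=ctrl.get_state(); P=s["position"]; m=R.from_rotvec(s["tool_rot"]).as_matrix(); X,Y=m[:,0],m[:,1]
    u,v=proj(i,[*bolt,.06]).round().astype(int); x,y=u-26,v-34; F=12
    c=i["pixels"][y:y+48,x:x+60].astype(float); c=np.clip((c-20)*1.7,0,255).astype(np.uint8)[:,:,::-1]
    c=cv2.resize(c,None,fx=F,fy=F,interpolation=cv2.INTER_CUBIC)
    d=lambda p,col:cv2.circle(c,tuple(int(t) for t in ((proj(i,p)-[x,y]+.5)*F)),3,col,-1)
    rim=P+[0,0,-.0793]
    for a,b in((1,1),(1,-1),(-1,1),(-1,-1)):
        for h in(0,.024): d(rim+[0,0,h]+.0155*(a*X+b*Y),(0,0,255))
        d(rim+[0,0,.110]+.06*a*X+.007*b*Y,(255,0,0))
    cv2.imwrite(name,c)
if __name__=="__main__": look(sys.argv[1],[float(t) for t in sys.argv[2:4]])
E
python3 look.py pics/c4.png .6203 -.0183
```

```text
(no output)
```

View pics/c4.png

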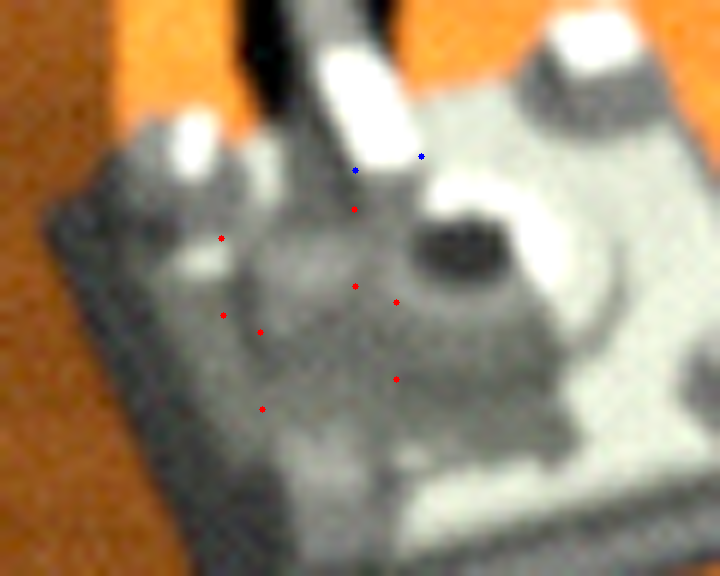

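The marks match the bar's end near (390,165) and the socket's body near (310,280) to within about 1 mm. Relative to bolt 2 the wrench is within the flare's capture, so I lower in two stages while watching the force.

```bash
python3 plan.py 620.4 -17.8 124 .42
```

```text
t 5.70 pos [619.6 -20.  159.3] psi 0.417 zax [-0.001 -0.001 -1.   ] F [ 0.4 -0.  -3.6] M [-0.05 -0.   -0.02] w 0.155 g 60.0
jog [ 0.0005 -0.0016  0.12    0.0002]
cmd [620.455, -18.314, 160.0, 0.42]
```

Call:
jog_arm(moves=[0, 0, 0.03, 0, 0, 0, -1, 0, 0, 0.06, 0, 0, 0, -1, 0, 0, 0.08, 0, 0, 0, -1, 0, 0, 0.095, 0, 0, 0, -1, 0, 0, 0.105, 0, 0, 0, -1, 0, 0, 0.115, 0, 0, 0, -1, 0, 0, 0.12, 0, 0, 0, -1, 0, 0, 0.12, 0, 0, 0, -1])

```text
time: 6.7
position: [0.6203, -0.018, 0.1236]
tool_rot: [3.072, 0.655, 0.0]
ft_force: [0.5, 0.2, -3.6]
grip_width: 0.152
grip_force: 60.0
```

```bash
python3 plan.py did 0 0 .12 0 620.4 -17.8 114 .42
```

```text
t 6.70 pos [620.3 -18.  123.6] psi 0.420 zax [ 0. -0. -1.] F [ 0.5  0.2 -3.6] M [-0.02 -0.04  0.03] w 0.152 g 60.0
jog [ 0.0005 -0.0016  0.0333  0.0002]
cmd [620.455, -18.314, 124.0, 0.42]
```

No contact force with the rim 5 mm below the head's top, so it's on. I seat it and turn bolt 2 by about 0.55 rad.

Call:
jog_arm(moves=[0, 0, 0.015, 0, 0, 0, -1, 0, 0, 0.03, 0, 0, 0, -1, 0, 0, 0.03, 0, 0, 0.13, -1, 0, 0, 0.03, 0, 0, 0.27, -1, 0, 0, 0.03, 0, 0, 0.41, -1, 0, 0, 0.03, 0, 0, 0.54, -1, 0, 0, 0.03, 0, 0, 0.64, -1, 0, 0, 0.03, 0, 0, 0.68, -1])

```text
time: 7.7
position: [0.6214, -0.0191, 0.1143]
tool_rot: [3.107, -0.46, 0.005]
ft_force: [3.1, -1.9, -7.4]
grip_width: 0.156
grip_force: 60.0
```

```bash
python3 plan.py did 0 0 .03 .68
```

```text
t 7.70 pos [621.4 -19.1 114.3] psi -0.294 zax [ 0.003 -0.001 -1.   ] F [ 3.1 -1.9 -7.4] M [-0.38 -1.02  0.13] w 0.156 g 60.0
cmd [620.455, -18.314, 115.0, -0.292]
```

Mz is 0.13 N m, so the bolt turned. I back off the play, lift, and go to bolt 4.

Call:
jog_arm(moves=[0, 0, 0, 0, 0, -0.08, -1, 0, 0, 0, 0, 0, -0.14, -1, 0, 0, -0.03, 0, 0, -0.14, -1, 0, 0, -0.07, 0, 0, -0.14, -1, 0, 0, -0.11, 0, 0, -0.14, -1, 0, 0, -0.15, 0, 0, -0.14, -1, 0, 0, -0.15, 0, 0, -0.14, -1, 0, 0, -0.15, 0, 0, -0.14, -1])

```text
time: 8.7
position: [0.6198, -0.0181, 0.1593]
tool_rot: [3.133, -0.228, -0.001]
ft_force: [-0.2, 0.1, -4.5]
grip_width: 0.154
grip_force: 60.0
```

```bash
python3 plan.py did 0 0 -.15 -.14 472.9 31.1 160 .40
```

```text
t 8.70 pos [619.8 -18.1 159.3] psi -0.146 zax [-0.001 -0.    -1.   ] F [-0.2  0.1 -4.5] M [0.01 0.08 0.02] w 0.154 g 60.0
jog [-0.5105 -0.0918  0.     -0.5207]
cmd [620.455, -18.314, 160.0, -0.145]
```

Call:
jog_arm(moves=[-0.07, -0.01, 0, 0, 0, -0.08, -1, -0.17, -0.03, 0, 0, 0, -0.18, -1, -0.28, -0.05, 0, 0, 0, -0.29, -1, -0.39, -0.07, 0, 0, 0, -0.4, -1, -0.48, -0.086, 0, 0, 0, -0.49, -1, -0.5105, -0.092, 0, 0, 0, -0.52, -1, -0.5105, -0.092, 0, 0, 0, -0.52, -1, -0.5105, -0.092, 0, 0, 0, -0.52, -1])

```text
time: 9.7
position: [0.4735, 0.031, 0.1597]
tool_rot: [3.08, 0.62, 0.001]
ft_force: [0.7, -0.3, -4.8]
grip_width: 0.154
grip_force: 60.0
```

```bash
python3 plan.py did -.5105 -.092 0 -.52 472.9 31.1 124 .40; python3 -c "
from heads import *
heads('scene',[(.5213,-.067),(.6203,-.018),(.571,.080)]); heads('top',[(.5222,-.069),(.6203,-.018),(.571,.080)])"; python3 look.py pics/c5.png .4729 .0311
```

```text
t 9.70 pos [473.5  31.  159.7] psi 0.398 zax [ 0.001  0.    -1.   ] F [ 0.7 -0.3 -4.8] M [-0.02 -0.03 -0.01] w 0.154 g 60.0
jog [-1.0e-04  2.0e-04  1.2e-01 -7.0e-04]
cmd [472.915, 31.168, 160.0, 0.399]
scene 127 [526.3 -65.6] [17.2 19.8] yaw 0.06 area 277 cen [526.2 -65.4]
scene 172 [620.5 -17.2] [19.1 18.3] yaw 0.04 area 271 cen [619.7 -17.1]
scene 164 [569.9  80.4] [19.7 21. ] yaw -0.23 area 318 cen [570.3  80.7]
top 82 [528.9 -81.5] [27.4 14.1] yaw 0.01 area 273 cen [531.2 -82.5]
top 145 [621.4 -19. ] [20.1 20.4] yaw -0.13 area 349 cen [621.3 -18.8]
top 96 [567.2  81.8] [ 7.2 21.2] yaw 0.06 area 56 cen [568.  84.]
```

View pics/c5.png

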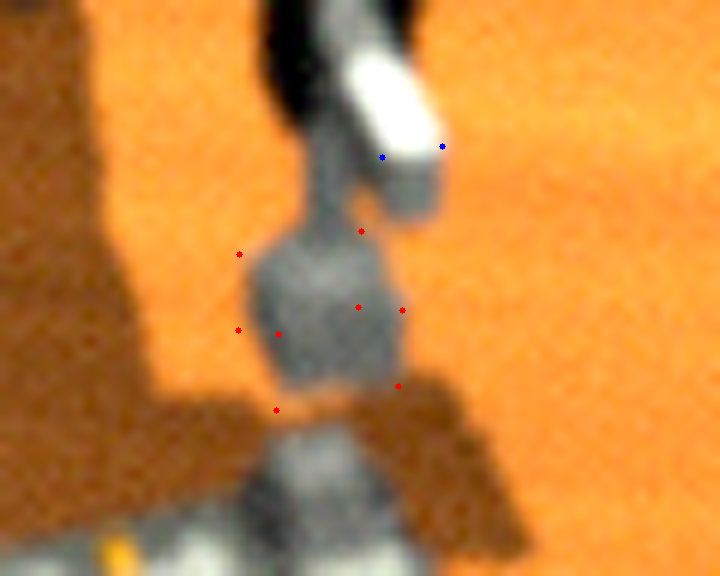

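The crop shows the socket at about (325,310), within about 1.2 mm of the marks, directly above bolt 4 at about (325,470). The top view has bolt 2's head turned from 0.44 to -0.13. I lower onto bolt 4.

Call:
jog_arm(moves=[0, 0, 0.03, 0, 0, 0, -1, 0, 0, 0.06, 0, 0, 0, -1, 0, 0, 0.085, 0, 0, 0, -1, 0, 0, 0.1, 0, 0, 0, -1, 0, 0, 0.112, 0, 0, 0, -1, 0, 0, 0.122, 0, 0, 0, -1, 0, 0, 0.125, 0, 0, 0, -1, 0, 0, 0.125, 0, 0, 0, -1])

```text
time: 10.85
position: [0.4728, 0.0314, 0.1222]
tool_rot: [3.079, 0.623, 0.001]
ft_force: [1.9, 0.3, -5.4]
grip_width: 0.153
grip_force: 60.0
```

```bash
python3 plan.py did 0 0 .125 0
```

```text
t 10.85 pos [472.8  31.4 122.2] psi 0.399 zax [ 0. -0. -1.] F [ 1.9  0.3 -5.4] M [-0.01 -0.12  0.03] w 0.153 g 60.0
cmd [472.915, 31.168, 122.5, 0.399]
```

Call:
jog_arm(moves=[0, 0, 0.012, 0, 0, 0, -1, 0, 0, 0.025, 0, 0, 0, -1, 0, 0, 0.025, 0, 0, 0.13, -1, 0, 0, 0.025, 0, 0, 0.27, -1, 0, 0, 0.025, 0, 0, 0.41, -1, 0, 0, 0.025, 0, 0, 0.54, -1, 0, 0, 0.025, 0, 0, 0.64, -1, 0, 0, 0.025, 0, 0, 0.68, -1])

```text
time: 11.85
position: [0.4739, 0.0303, 0.1145]
tool_rot: [3.102, -0.492, 0.005]
ft_force: [3.7, -1.8, -5.3]
grip_width: 0.157
grip_force: 60.0
```

```bash
python3 plan.py did 0 0 .025 .68
```

```text
t 11.85 pos [473.9  30.3 114.5] psi -0.315 zax [ 0.003 -0.001 -1.   ] F [ 3.7 -1.8 -5.3] M [-0.59 -0.93  0.12] w 0.157 g 60.0
cmd [472.915, 31.168, 115.0, -0.313]
```

Both are at half tight. I stay on bolt 4 and go on towards its stop, then in small steps.

Call:
jog_arm(moves=[0, 0, 0, 0, 0, 0.03, -1, 0, 0, 0, 0, 0, 0.1, -1, 0, 0, 0, 0, 0, 0.18, -1, 0, 0, 0, 0, 0, 0.26, -1, 0, 0, 0, 0, 0, 0.33, -1, 0, 0, 0, 0, 0, 0.38, -1, 0, 0, 0, 0, 0, 0.4, -1, 0, 0, 0, 0, 0, 0.4, -1])

```text
time: 12.85
position: [0.4735, 0.0302, 0.1145]
tool_rot: [2.933, -1.125, 0.004]
ft_force: [3.6, -3.0, -6.8]
grip_width: 0.153
grip_force: 60.0
```

```bash
python3 plan.py did 0 0 0 .4
```

```text
t 12.85 pos [473.5  30.2 114.5] psi -0.733 zax [ 0.002 -0.002 -1.   ] F [ 3.6 -3.  -6.8] M [-0.84 -1.14  0.1 ] w 0.153 g 60.0
cmd [472.915, 31.168, 115.0, -0.732]
```

Call:
jog_arm(moves=[0, 0, 0, 0, 0, 0.005, -1, 0, 0, 0, 0, 0, 0.01, -1, 0, 0, 0, 0, 0, 0.015, -1, 0, 0, 0, 0, 0, 0.02, -1, 0, 0, 0, 0, 0, 0.025, -1, 0, 0, 0, 0, 0, 0.03, -1, 0, 0, 0, 0, 0, 0.035, -1, 0, 0, 0, 0, 0, 0.04, -1])

```text
time: 13.85
position: [0.4735, 0.0302, 0.1145]
tool_rot: [2.908, -1.186, 0.004]
ft_force: [3.5, -3.1, -6.3]
grip_width: 0.158
grip_force: 60.0
```

```bash
python3 plan.py did 0 0 0 .04
```

```text
t 13.85 pos [473.5  30.2 114.5] psi -0.774 zax [ 0.002 -0.002 -1.   ] F [ 3.5 -3.1 -6.3] M [-0.87 -1.1   0.08] w 0.158 g 60.0
cmd [472.915, 31.168, 115.0, -0.774]
```

Call:
jog_arm(moves=[0, 0, 0, 0, 0, 0.007, -1, 0, 0, 0, 0, 0, 0.014, -1, 0, 0, 0, 0, 0, 0.021, -1, 0, 0, 0, 0, 0, 0.028, -1, 0, 0, 0, 0, 0, 0.035, -1, 0, 0, 0, 0, 0, 0.042, -1, 0, 0, 0, 0, 0, 0.045, -1, 0, 0, 0, 0, 0, 0.05, -1])

```text
time: 14.85
position: [0.4735, 0.0302, 0.1146]
tool_rot: [2.876, -1.262, 0.004]
ft_force: [3.4, -3.6, -7.4]
grip_width: 0.155
grip_force: 60.0
```

```bash
python3 plan.py did 0 0 0 .05
```

```text
t 14.85 pos [473.5  30.2 114.6] psi -0.827 zax [ 0.002 -0.002 -1.   ] F [ 3.4 -3.6 -7.4] M [-0.93 -1.05  0.13] w 0.155 g 60.0
cmd [472.915, 31.168, 115.0, -0.826]
```

Call:
jog_arm(moves=[0, 0, 0, 0, 0, 0.007, -1, 0, 0, 0, 0, 0, 0.014, -1, 0, 0, 0, 0, 0, 0.021, -1, 0, 0, 0, 0, 0, 0.028, -1, 0, 0, 0, 0, 0, 0.035, -1, 0, 0, 0, 0, 0, 0.04, -1, 0, 0, 0, 0, 0, 0.04, -1, 0, 0, 0, 0, 0, 0.04, -1])

```text
time: 15.85
position: [0.4735, 0.0301, 0.1145]
tool_rot: [2.849, -1.322, 0.004]
ft_force: [3.6, -3.5, -6.1]
grip_width: 0.156
grip_force: 60.0
```

```bash
python3 plan.py did 0 0 0 .04
```

```text
t 15.85 pos [473.5  30.1 114.5] psi -0.869 zax [ 0.002 -0.002 -1.   ] F [ 3.6 -3.5 -6.1] M [-0.87 -1.11  0.1 ] w 0.156 g 60.0
cmd [472.915, 31.168, 115.0, -0.868]
```

Call:
jog_arm(moves=[0, 0, 0, 0, 0, 0.007, -1, 0, 0, 0, 0, 0, 0.014, -1, 0, 0, 0, 0, 0, 0.021, -1, 0, 0, 0, 0, 0, 0.028, -1, 0, 0, 0, 0, 0, 0.035, -1, 0, 0, 0, 0, 0, 0.04, -1, 0, 0, 0, 0, 0, 0.04, -1, 0, 0, 0, 0, 0, 0.04, -1])

```text
time: 16.85
position: [0.4735, 0.0301, 0.1145]
tool_rot: [2.821, -1.381, 0.004]
ft_force: [3.2, -2.9, -7.3]
grip_width: 0.149
grip_force: 60.0
```

```bash
python3 plan.py did 0 0 0 .04
```

```text
t 16.85 pos [473.5  30.1 114.5] psi -0.910 zax [ 0.002 -0.002 -1.   ] F [ 3.2 -2.9 -7.3] M [-0.95 -1.13  0.1 ] w 0.149 g 60.0
cmd [472.915, 31.168, 115.0, -0.91]
```

Call:
jog_arm(moves=[0, 0, 0, 0, 0, 0.007, -1, 0, 0, 0, 0, 0, 0.014, -1, 0, 0, 0, 0, 0, 0.021, -1, 0, 0, 0, 0, 0, 0.028, -1, 0, 0, 0, 0, 0, 0.035, -1, 0, 0, 0, 0, 0, 0.042, -1, 0, 0, 0, 0, 0, 0.05, -1, 0, 0, 0, 0, 0, 0.05, -1])

```text
time: 17.85
position: [0.4734, 0.0302, 0.1145]
tool_rot: [2.785, -1.452, 0.004]
ft_force: [4.2, -3.4, -6.2]
grip_width: 0.153
grip_force: 60.2
```

```bash
python3 plan.py did 0 0 0 .05
```

```text
t 17.85 pos [473.4  30.2 114.5] psi -0.962 zax [ 0.002 -0.002 -1.   ] F [ 4.2 -3.4 -6.2] M [-1.   -1.11  0.39] w 0.153 g 60.2
cmd [472.915, 31.168, 115.0, -0.962]
```

M reached 0.39 N m, so bolt 4 is nipped at its stop. I hold one row, back off, lift, and go to bolt 2.

Call:
jog_arm(moves=[0, 0, 0, 0, 0, 0, -1, 0, 0, 0, 0, 0, 0, -1, 0, 0, 0, 0, 0, -0.07, -1, 0, 0, 0, 0, 0, -0.16, -1, 0, 0, -0.04, 0, 0, -0.16, -1, 0, 0, -0.1, 0, 0, -0.16, -1, 0, 0, -0.15, 0, 0, -0.16, -1, 0, 0, -0.15, 0, 0, -0.16, -1])

```text
time: 18.85
position: [0.4733, 0.0319, 0.161]
tool_rot: [-2.896, 1.216, -0.003]
ft_force: [0.8, -0.1, -3.7]
grip_width: 0.156
grip_force: 60.0
```

```bash
python3 plan.py did 0 0 -.15 -.16 620.4 -17.8 160 -.13
```

```text
t 18.85 pos [473.3  31.9 161. ] psi -0.795 zax [ 0.002  0.    -1.   ] F [ 0.8 -0.1 -3.7] M [0.08 0.02 0.06] w 0.156 g 60.0
jog [ 0.4609 -0.2364  0.     -0.6346]
cmd [472.915, 31.168, 160.0, -0.795]
```

Call:
jog_arm(moves=[0.06, -0.03, 0, 0, 0, -0.08, -1, 0.16, -0.08, 0, 0, 0, -0.22, -1, 0.26, -0.13, 0, 0, 0, -0.36, -1, 0.36, -0.185, 0, 0, 0, -0.5, -1, 0.44, -0.225, 0, 0, 0, -0.6, -1, 0.461, -0.2365, 0, 0, 0, -0.634, -1, 0.461, -0.2365, 0, 0, 0, -0.634, -1, 0.461, -0.2365, 0, 0, 0, -0.634, -1])

```text
time: 19.85
position: [0.619, -0.0168, 0.1593]
tool_rot: [-3.135, 0.206, 0.002]
ft_force: [-0.6, 0.4, -3.6]
grip_width: 0.156
grip_force: 60.0
```

```bash
python3 plan.py did .461 -.2365 0 -.634 620.4 -17.8 122.5 -.13; python3 -c "
from heads import *
heads('scene',[(.4729,.0311),(.5713,.0801)]);heads('top',[(.4729,.0311),(.5713,.0801)])
i=img('scene');cv2.imwrite('pics/full1.png',i['pixels'][:,:,::-1])"
```

```text
t 19.85 pos [619.  -16.8 159.3] psi -0.131 zax [-0.001  0.    -1.   ] F [-0.6  0.4 -3.6] M [ 0.   -0.02 -0.01] w 0.156 g 60.0
jog [-1.00e-04 -0.00e+00  1.25e-01 -6.00e-04]
cmd [620.435, -17.808, 160.0, -0.131]
scene 164 [471.5  32.3] [21.1 18.3] yaw 0.74 area 315 cen [471.5  32.6]
scene 169 [570.   80.5] [19.4 21. ] yaw -0.23 area 312 cen [570.3  80.8]
top 153 [473.7  30.5] [19.6 19.2] yaw -0.75 area 278 cen [473.4  32.4]
top 152 [572.   79.7] [19.6 19.6] yaw -0.18 area 323 cen [572.2  79.9]
```

Call:
jog_arm(moves=[0, 0, 0.03, 0, 0, 0, -1, 0, 0, 0.06, 0, 0, 0, -1, 0, 0, 0.085, 0, 0, 0, -1, 0, 0, 0.1, 0, 0, 0, -1, 0, 0, 0.112, 0, 0, 0, -1, 0, 0, 0.122, 0, 0, 0, -1, 0, 0, 0.125, 0, 0, 0, -1, 0, 0, 0.125, 0, 0, 0, -1])

```text
time: 21.0
position: [0.6206, -0.0178, 0.1224]
tool_rot: [3.135, -0.205, 0.002]
ft_force: [1.9, -0.4, -2.3]
grip_width: 0.157
grip_force: 60.0
```

```bash
python3 plan.py did 0 0 .125 0
```

```text
t 21.00 pos [620.6 -17.8 122.4] psi -0.131 zax [ 0.001 -0.    -1.   ] F [ 1.9 -0.4 -2.3] M [-0.09 -0.52  0.08] w 0.157 g 60.0
cmd [620.435, -17.808, 122.5, -0.131]
```

Call:
jog_arm(moves=[0, 0, 0.013, 0, 0, 0, -1, 0, 0, 0.025, 0, 0, 0.06, -1, 0, 0, 0.025, 0, 0, 0.17, -1, 0, 0, 0.025, 0, 0, 0.3, -1, 0, 0, 0.025, 0, 0, 0.42, -1, 0, 0, 0.025, 0, 0, 0.52, -1, 0, 0, 0.025, 0, 0, 0.57, -1, 0, 0, 0.025, 0, 0, 0.58, -1])

```text
time: 22.0
position: [0.621, -0.0191, 0.1147]
tool_rot: [2.929, -1.134, 0.004]
ft_force: [4.0, -3.5, -4.1]
grip_width: 0.152
grip_force: 60.0
```

```bash
python3 plan.py did 0 0 .025 .58
```

```text
t 22.00 pos [621.  -19.1 114.7] psi -0.739 zax [ 0.002 -0.002 -1.   ] F [ 4.  -3.5 -4.1] M [-0.9  -1.11  0.13] w 0.152 g 60.0
cmd [620.435, -17.808, 115.0, -0.738]
```

Call:
jog_arm(moves=[0, 0, 0, 0, 0, 0.007, -1, 0, 0, 0, 0, 0, 0.014, -1, 0, 0, 0, 0, 0, 0.021, -1, 0, 0, 0, 0, 0, 0.028, -1, 0, 0, 0, 0, 0, 0.035, -1, 0, 0, 0, 0, 0, 0.04, -1, 0, 0, 0, 0, 0, 0.04, -1, 0, 0, 0, 0, 0, 0.04, -1])

```text
time: 23.0
position: [0.621, -0.019, 0.1146]
tool_rot: [2.905, -1.194, 0.004]
ft_force: [5.1, -3.4, -4.4]
grip_width: 0.156
grip_force: 60.0
```

```bash
python3 plan.py did 0 0 0 .04
```

```text
t 23.00 pos [621.  -19.  114.6] psi -0.780 zax [ 0.002 -0.002 -1.   ] F [ 5.1 -3.4 -4.4] M [-1.01 -1.16  0.13] w 0.156 g 60.0
cmd [620.435, -17.808, 115.0, -0.78]
```

Call:
jog_arm(moves=[0, 0, 0, 0, 0, 0.007, -1, 0, 0, 0, 0, 0, 0.014, -1, 0, 0, 0, 0, 0, 0.021, -1, 0, 0, 0, 0, 0, 0.028, -1, 0, 0, 0, 0, 0, 0.035, -1, 0, 0, 0, 0, 0, 0.04, -1, 0, 0, 0, 0, 0, 0.04, -1, 0, 0, 0, 0, 0, 0.04, -1])

```text
time: 24.0
position: [0.6209, -0.019, 0.1147]
tool_rot: [2.879, -1.255, 0.004]
ft_force: [4.6, -2.8, -5.6]
grip_width: 0.153
grip_force: 60.0
```

```bash
python3 plan.py did 0 0 0 .04
```

```text
t 24.00 pos [620.9 -19.  114.7] psi -0.822 zax [ 0.002 -0.002 -1.   ] F [ 4.6 -2.8 -5.6] M [-0.99 -1.14  0.11] w 0.153 g 60.0
cmd [620.435, -17.808, 115.0, -0.822]
```

Call:
jog_arm(moves=[0, 0, 0, 0, 0, 0.007, -1, 0, 0, 0, 0, 0, 0.014, -1, 0, 0, 0, 0, 0, 0.021, -1, 0, 0, 0, 0, 0, 0.028, -1, 0, 0, 0, 0, 0, 0.035, -1, 0, 0, 0, 0, 0, 0.04, -1, 0, 0, 0, 0, 0, 0.04, -1, 0, 0, 0, 0, 0, 0.04, -1])

```text
time: 25.0
position: [0.6209, -0.0191, 0.1147]
tool_rot: [2.852, -1.315, 0.004]
ft_force: [4.4, -2.9, -6.0]
grip_width: 0.155
grip_force: 60.0
```

```bash
python3 plan.py did 0 0 0 .04
```

```text
t 25.00 pos [620.9 -19.1 114.7] psi -0.864 zax [ 0.002 -0.002 -1.   ] F [ 4.4 -2.9 -6. ] M [-0.95 -1.21  0.12] w 0.155 g 60.0
cmd [620.435, -17.808, 115.0, -0.864]
```

Call:
jog_arm(moves=[0, 0, 0, 0, 0, 0.007, -1, 0, 0, 0, 0, 0, 0.014, -1, 0, 0, 0, 0, 0, 0.021, -1, 0, 0, 0, 0, 0, 0.028, -1, 0, 0, 0, 0, 0, 0.035, -1, 0, 0, 0, 0, 0, 0.04, -1, 0, 0, 0, 0, 0, 0.04, -1, 0, 0, 0, 0, 0, 0.04, -1])

```text
time: 26.0
position: [0.6209, -0.0191, 0.1147]
tool_rot: [2.824, -1.373, 0.004]
ft_force: [4.1, -3.2, -4.5]
grip_width: 0.156
grip_force: 60.0
```

```bash
python3 plan.py did 0 0 0 .04
```

```text
t 26.00 pos [620.9 -19.1 114.7] psi -0.905 zax [ 0.002 -0.002 -1.   ] F [ 4.1 -3.2 -4.5] M [-1.04 -1.17  0.24] w 0.156 g 60.0
cmd [620.435, -17.808, 115.0, -0.906]
```

Call:
jog_arm(moves=[0, 0, 0, 0, 0, 0.003, -1, 0, 0, 0, 0, 0, 0.006, -1, 0, 0, 0, 0, 0, 0.009, -1, 0, 0, 0, 0, 0, 0.012, -1, 0, 0, 0, 0, 0, 0.015, -1, 0, 0, 0, 0, 0, 0.015, -1, 0, 0, 0, 0, 0, 0.015, -1, 0, 0, 0, 0, 0, 0.015, -1])

```text
time: 27.0
position: [0.6209, -0.0191, 0.1147]
tool_rot: [2.814, -1.395, 0.004]
ft_force: [4.0, -3.8, -4.2]
grip_width: 0.161
grip_force: 60.1
```

```bash
python3 plan.py did 0 0 0 .015
```

```text
t 27.00 pos [620.9 -19.1 114.7] psi -0.921 zax [ 0.002 -0.002 -1.   ] F [ 4.  -3.8 -4.2] M [-0.99 -1.13  0.29] w 0.161 g 60.1
cmd [620.435, -17.808, 115.0, -0.921]
```

Call:
jog_arm(moves=[0, 0, 0, 0, 0, 0.006, -1, 0, 0, 0, 0, 0, 0.012, -1, 0, 0, 0, 0, 0, 0.018, -1, 0, 0, 0, 0, 0, 0.024, -1, 0, 0, 0, 0, 0, 0.024, -1, 0, 0, 0, 0, 0, 0.024, -1, 0, 0, 0, 0, 0, 0.024, -1, 0, 0, 0, 0, 0, 0.024, -1])

```text
time: 28.0
position: [0.6209, -0.0191, 0.1146]
tool_rot: [2.796, -1.43, 0.004]
ft_force: [4.5, -3.6, -4.5]
grip_width: 0.157
grip_force: 60.2
```

```bash
python3 plan.py did 0 0 0 .024
```

```text
t 28.00 pos [620.9 -19.1 114.6] psi -0.945 zax [ 0.002 -0.002 -1.   ] F [ 4.5 -3.6 -4.5] M [-1.08 -1.14  0.47] w 0.157 g 60.2
cmd [620.435, -17.808, 115.0, -0.946]
```

Bolt 2 is at 0.47 N m. Stiffness at the stop is about 6 N m/rad. I lift off and go to bolt 1.

Call:
jog_arm(moves=[0, 0, 0, 0, 0, 0, -1, 0, 0, 0, 0, 0, -0.09, -1, 0, 0, 0, 0, 0, -0.18, -1, 0, 0, -0.04, 0, 0, -0.18, -1, 0, 0, -0.1, 0, 0, -0.18, -1, 0, 0, -0.15, 0, 0, -0.18, -1, 0, 0, -0.15, 0, 0, -0.18, -1, 0, 0, -0.15, 0, 0, -0.18, -1])

```text
time: 29.0
position: [0.6196, -0.0173, 0.1592]
tool_rot: [2.919, -1.162, -0.001]
ft_force: [-0.8, 0.4, -4.7]
grip_width: 0.153
grip_force: 60.0
```

```bash
python3 plan.py did 0 0 -.15 -.18 521.9 -67 160 .015
```

```text
t 29.00 pos [619.6 -17.3 159.2] psi -0.758 zax [-0.001  0.    -1.   ] F [-0.8  0.4 -4.7] M [ 0.09  0.02 -0.01] w 0.153 g 60.0
jog [-0.1258  0.3449  0.     -0.7381]
cmd [620.435, -17.808, 160.0, -0.758]
```

Call:
jog_arm(moves=[-0.015, 0.04, 0, 0, 0, -0.08, -1, -0.035, 0.1, 0, 0, 0, -0.22, -1, -0.06, 0.17, 0, 0, 0, -0.37, -1, -0.09, 0.24, 0, 0, 0, -0.52, -1, -0.11, 0.3, 0, 0, 0, -0.65, -1, -0.126, 0.345, 0, 0, 0, -0.73, -1, -0.126, 0.345, 0, 0, 0, -0.738, -1, -0.126, 0.345, 0, 0, 0, -0.738, -1])

```text
time: 30.0
position: [0.5218, -0.0662, 0.1594]
tool_rot: [-3.141, -0.022, -0.0]
ft_force: [0.6, 0.2, -4.3]
grip_width: 0.158
grip_force: 60.0
```

```bash
python3 plan.py did -.126 .345 0 -.738; python3 look.py pics/c6.png .5219 -.0673
```

```text
t 30.00 pos [521.8 -66.2 159.4] psi 0.014 zax [ 0.  0. -1.] F [ 0.6  0.2 -4.3] M [ 0.06 -0.03  0.02] w 0.158 g 60.0
cmd [521.836, -66.995, 160.0, 0.015]
```

View pics/c6.png

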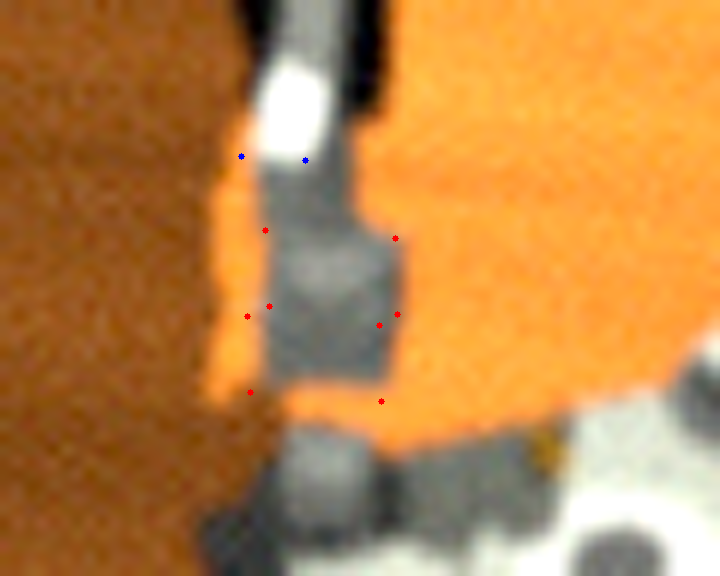

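The crop shows the socket (centre x about 328) directly above bolt 1's head (centre x about 328). I lower.

Call:
jog_arm(moves=[0, 0, 0.03, 0, 0, 0, -1, 0, 0, 0.06, 0, 0, 0, -1, 0, 0, 0.085, 0, 0, 0, -1, 0, 0, 0.1, 0, 0, 0, -1, 0, 0, 0.112, 0, 0, 0, -1, 0, 0, 0.122, 0, 0, 0, -1, 0, 0, 0.125, 0, 0, 0, -1, 0, 0, 0.125, 0, 0, 0, -1])

```text
time: 31.05
position: [0.522, -0.067, 0.1224]
tool_rot: [3.141, 0.023, 0.002]
ft_force: [1.4, -0.4, -4.2]
grip_width: 0.155
grip_force: 60.0
```

```bash
python3 plan.py did 0 0 .125 0
```

```text
t 31.05 pos [522.  -67.  122.4] psi 0.015 zax [ 0.001 -0.    -1.   ] F [ 1.4 -0.4 -4.2] M [-0.1  -0.44  0.01] w 0.155 g 60.0
cmd [521.836, -66.995, 122.5, 0.015]
```

Call:
jog_arm(moves=[0, 0, 0.013, 0, 0, 0, -1, 0, 0, 0.025, 0, 0, 0.08, -1, 0, 0, 0.025, 0, 0, 0.2, -1, 0, 0, 0.025, 0, 0, 0.34, -1, 0, 0, 0.025, 0, 0, 0.47, -1, 0, 0, 0.025, 0, 0, 0.57, -1, 0, 0, 0.025, 0, 0, 0.61, -1, 0, 0, 0.025, 0, 0, 0.62, -1])

```text
time: 32.05
position: [0.5226, -0.068, 0.1148]
tool_rot: [2.984, -0.98, 0.005]
ft_force: [3.7, -3.5, -5.4]
grip_width: 0.157
grip_force: 60.0
```

```bash
python3 plan.py did 0 0 .025 .62
```

```text
t 32.05 pos [522.6 -68.  114.8] psi -0.635 zax [ 0.003 -0.002 -1.   ] F [ 3.7 -3.5 -5.4] M [-0.93 -1.18  0.07] w 0.157 g 60.0
cmd [521.836, -66.995, 115.0, -0.634]
```

Call:
jog_arm(moves=[0, 0, 0, 0, 0, 0.01, -1, 0, 0, 0, 0, 0, 0.02, -1, 0, 0, 0, 0, 0, 0.03, -1, 0, 0, 0, 0, 0, 0.04, -1, 0, 0, 0, 0, 0, 0.05, -1, 0, 0, 0, 0, 0, 0.055, -1, 0, 0, 0, 0, 0, 0.055, -1, 0, 0, 0, 0, 0, 0.055, -1])

```text
time: 33.05
position: [0.5225, -0.068, 0.1148]
tool_rot: [2.955, -1.065, 0.005]
ft_force: [4.3, -4.7, -5.2]
grip_width: 0.155
grip_force: 60.0
```

```bash
python3 plan.py did 0 0 0 .055
```

```text
t 33.05 pos [522.5 -68.  114.8] psi -0.692 zax [ 0.002 -0.002 -1.   ] F [ 4.3 -4.7 -5.2] M [-1.06 -1.23  0.05] w 0.155 g 60.0
cmd [521.836, -66.995, 115.0, -0.692]
```

Call:
jog_arm(moves=[0, 0, 0, 0, 0, 0.01, -1, 0, 0, 0, 0, 0, 0.02, -1, 0, 0, 0, 0, 0, 0.03, -1, 0, 0, 0, 0, 0, 0.04, -1, 0, 0, 0, 0, 0, 0.05, -1, 0, 0, 0, 0, 0, 0.055, -1, 0, 0, 0, 0, 0, 0.055, -1, 0, 0, 0, 0, 0, 0.055, -1])

```text
time: 34.05
position: [0.5225, -0.0681, 0.1148]
tool_rot: [2.923, -1.149, 0.005]
ft_force: [4.1, -3.9, -5.1]
grip_width: 0.157
grip_force: 60.0
```

```bash
python3 plan.py did 0 0 0 .055
```

```text
t 34.05 pos [522.5 -68.1 114.8] psi -0.749 zax [ 0.002 -0.002 -1.   ] F [ 4.1 -3.9 -5.1] M [-1.   -1.14  0.23] w 0.157 g 60.0
cmd [521.836, -66.995, 115.0, -0.75]
```

Call:
jog_arm(moves=[0, 0, 0, 0, 0, 0.006, -1, 0, 0, 0, 0, 0, 0.012, -1, 0, 0, 0, 0, 0, 0.018, -1, 0, 0, 0, 0, 0, 0.024, -1, 0, 0, 0, 0, 0, 0.028, -1, 0, 0, 0, 0, 0, 0.028, -1, 0, 0, 0, 0, 0, 0.028, -1, 0, 0, 0, 0, 0, 0.028, -1])

```text
time: 35.05
position: [0.5225, -0.0681, 0.1148]
tool_rot: [2.906, -1.191, 0.005]
ft_force: [2.6, -3.5, -5.1]
grip_width: 0.154
grip_force: 60.1
```

```bash
python3 plan.py did 0 0 0 .028
```

```text
t 35.05 pos [522.5 -68.1 114.8] psi -0.778 zax [ 0.002 -0.002 -1.   ] F [ 2.6 -3.5 -5.1] M [-1.06 -1.17  0.32] w 0.154 g 60.1
cmd [521.836, -66.995, 115.0, -0.779]
```

Call:
jog_arm(moves=[0, 0, 0, 0, 0, 0.005, -1, 0, 0, 0, 0, 0, 0.01, -1, 0, 0, 0, 0, 0, 0.015, -1, 0, 0, 0, 0, 0, 0.018, -1, 0, 0, 0, 0, 0, 0.018, -1, 0, 0, 0, 0, 0, 0.018, -1, 0, 0, 0, 0, 0, 0.018, -1, 0, 0, 0, 0, 0, 0.018, -1])

```text
time: 36.05
position: [0.5225, -0.0681, 0.1148]
tool_rot: [2.895, -1.218, 0.005]
ft_force: [4.2, -3.8, -5.2]
grip_width: 0.153
grip_force: 60.2
```

```bash
python3 plan.py did 0 0 0 .018
```

```text
t 36.05 pos [522.5 -68.1 114.8] psi -0.796 zax [ 0.002 -0.002 -1.   ] F [ 4.2 -3.8 -5.2] M [-1.07 -1.19  0.45] w 0.153 g 60.2
cmd [521.836, -66.995, 115.0, -0.798]
```

Bolt 1 is at 0.45 N m. On to bolt 3, its opposite.

Call:
jog_arm(moves=[0, 0, 0, 0, 0, 0, -1, 0, 0, 0, 0, 0, -0.09, -1, 0, 0, 0, 0, 0, -0.18, -1, 0, 0, -0.04, 0, 0, -0.18, -1, 0, 0, -0.1, 0, 0, -0.18, -1, 0, 0, -0.15, 0, 0, -0.18, -1, 0, 0, -0.15, 0, 0, -0.18, -1, 0, 0, -0.15, 0, 0, -0.18, -1])

```text
time: 37.05
position: [0.521, -0.0666, 0.1592]
tool_rot: [2.997, -0.942, -0.001]
ft_force: [-0.8, -0.3, -4.1]
grip_width: 0.154
grip_force: 60.0
```

```bash
python3 plan.py did 0 0 -.15 -.18 571.3 80.2 160 -.22
```

```text
t 37.05 pos [521.  -66.6 159.2] psi -0.609 zax [-0.001  0.    -1.   ] F [-0.8 -0.3 -4.1] M [ 0.11  0.05 -0.02] w 0.154 g 60.0
jog [-0.1455 -0.4967  0.     -0.3717]
cmd [521.836, -66.995, 160.0, -0.609]
```

Call:
jog_arm(moves=[-0.02, -0.06, 0, 0, 0, -0.05, -1, -0.05, -0.16, 0, 0, 0, -0.12, -1, -0.08, -0.27, 0, 0, 0, -0.2, -1, -0.11, -0.38, 0, 0, 0, -0.28, -1, -0.135, -0.46, 0, 0, 0, -0.34, -1, -0.1455, -0.497, 0, 0, 0, -0.37, -1, -0.1455, -0.497, 0, 0, 0, -0.37, -1, -0.1455, -0.497, 0, 0, 0, -0.37, -1])

```text
time: 38.05
position: [0.5709, 0.0787, 0.1593]
tool_rot: [3.12, -0.351, -0.001]
ft_force: [0.8, -0.1, -5.1]
grip_width: 0.157
grip_force: 60.0
```

Call:
jog_arm(moves=[0, 0, 0.03, 0, 0, 0, -1, 0, 0, 0.06, 0, 0, 0, -1, 0, 0, 0.085, 0, 0, 0, -1, 0, 0, 0.1, 0, 0, 0, -1, 0, 0, 0.112, 0, 0, 0, -1, 0, 0, 0.122, 0, 0, 0, -1, 0, 0, 0.125, 0, 0, 0, -1, 0, 0, 0.125, 0, 0, 0, -1])

```text
time: 39.05
position: [0.5716, 0.0804, 0.1223]
tool_rot: [-3.122, 0.348, -0.002]
ft_force: [1.9, -1.1, -4.1]
grip_width: 0.157
grip_force: 60.0
```

```bash
python3 plan.py did -.1455 -.497 0 -.37 q; python3 plan.py did 0 0 .125 0
```

```text
cmd [571.354, 80.26, 160.0, -0.222]
t 39.05 pos [571.6  80.4 122.3] psi -0.222 zax [ 0.001 -0.    -1.   ] F [ 1.9 -1.1 -4.1] M [-0.01 -0.45 -0.02] w 0.157 g 60.0
cmd [571.354, 80.26, 122.5, -0.222]
```

Call:
jog_arm(moves=[0, 0, 0.013, 0, 0, 0, -1, 0, 0, 0.025, 0, 0, 0.08, -1, 0, 0, 0.025, 0, 0, 0.2, -1, 0, 0, 0.025, 0, 0, 0.34, -1, 0, 0, 0.025, 0, 0, 0.47, -1, 0, 0, 0.025, 0, 0, 0.57, -1, 0, 0, 0.025, 0, 0, 0.61, -1, 0, 0, 0.025, 0, 0, 0.62, -1])

```text
time: 40.05
position: [0.572, 0.0791, 0.1146]
tool_rot: [2.847, -1.327, 0.004]
ft_force: [3.5, -3.3, -5.1]
grip_width: 0.152
grip_force: 60.0
```

```bash
python3 plan.py did 0 0 .025 .62
```

```text
t 40.05 pos [572.   79.1 114.6] psi -0.872 zax [ 0.002 -0.002 -1.   ] F [ 3.5 -3.3 -5.1] M [-0.65 -0.9   0.13] w 0.152 g 60.0
cmd [571.354, 80.26, 115.0, -0.871]
```

Call:
jog_arm(moves=[0, 0, 0, 0, 0, 0.01, -1, 0, 0, 0, 0, 0, 0.02, -1, 0, 0, 0, 0, 0, 0.03, -1, 0, 0, 0, 0, 0, 0.04, -1, 0, 0, 0, 0, 0, 0.05, -1, 0, 0, 0, 0, 0, 0.055, -1, 0, 0, 0, 0, 0, 0.055, -1, 0, 0, 0, 0, 0, 0.055, -1])

```text
time: 41.05
position: [0.5718, 0.0793, 0.1145]
tool_rot: [2.808, -1.407, 0.003]
ft_force: [4.5, -3.2, -4.6]
grip_width: 0.154
grip_force: 60.0
```

```bash
python3 plan.py did 0 0 0 .055
```

```text
t 41.05 pos [571.8  79.3 114.5] psi -0.929 zax [ 0.002 -0.002 -1.   ] F [ 4.5 -3.2 -4.6] M [-1.   -1.13  0.1 ] w 0.154 g 60.0
cmd [571.354, 80.26, 115.0, -0.929]
```

Call:
jog_arm(moves=[0, 0, 0, 0, 0, 0.01, -1, 0, 0, 0, 0, 0, 0.02, -1, 0, 0, 0, 0, 0, 0.03, -1, 0, 0, 0, 0, 0, 0.04, -1, 0, 0, 0, 0, 0, 0.05, -1, 0, 0, 0, 0, 0, 0.055, -1, 0, 0, 0, 0, 0, 0.055, -1, 0, 0, 0, 0, 0, 0.055, -1])

```text
time: 42.05
position: [0.5718, 0.0793, 0.1145]
tool_rot: [2.766, -1.487, 0.003]
ft_force: [4.4, -4.6, -4.5]
grip_width: 0.157
grip_force: 60.0
```

```bash
python3 plan.py did 0 0 0 .055
```

```text
t 42.05 pos [571.8  79.3 114.5] psi -0.987 zax [ 0.001 -0.002 -1.   ] F [ 4.4 -4.6 -4.5] M [-1.05 -1.14  0.17] w 0.157 g 60.0
cmd [571.354, 80.26, 115.0, -0.986]
```

Call:
jog_arm(moves=[0, 0, 0, 0, 0, 0.007, -1, 0, 0, 0, 0, 0, 0.014, -1, 0, 0, 0, 0, 0, 0.021, -1, 0, 0, 0, 0, 0, 0.028, -1, 0, 0, 0, 0, 0, 0.035, -1, 0, 0, 0, 0, 0, 0.038, -1, 0, 0, 0, 0, 0, 0.038, -1, 0, 0, 0, 0, 0, 0.038, -1])

```text
time: 43.05
position: [0.5718, 0.0793, 0.1145]
tool_rot: [2.737, -1.541, 0.004]
ft_force: [3.4, -4.1, -3.6]
grip_width: 0.155
grip_force: 60.1
```

```bash
python3 plan.py did 0 0 0 .038
```

```text
t 43.05 pos [571.8  79.3 114.5] psi -1.026 zax [ 0.002 -0.002 -1.   ] F [ 3.4 -4.1 -3.6] M [-1.12 -1.08  0.28] w 0.155 g 60.1
cmd [571.354, 80.26, 115.0, -1.026]
```

Call:
jog_arm(moves=[0, 0, 0, 0, 0, 0.006, -1, 0, 0, 0, 0, 0, 0.012, -1, 0, 0, 0, 0, 0, 0.018, -1, 0, 0, 0, 0, 0, 0.024, -1, 0, 0, 0, 0, 0, 0.025, -1, 0, 0, 0, 0, 0, 0.025, -1, 0, 0, 0, 0, 0, 0.025, -1, 0, 0, 0, 0, 0, 0.025, -1])

```text
time: 44.05
position: [0.5718, 0.0794, 0.1146]
tool_rot: [2.717, -1.576, 0.004]
ft_force: [3.9, -4.8, -4.9]
grip_width: 0.156
grip_force: 60.2
```

```bash
python3 plan.py did 0 0 0 .025
```

```text
t 44.05 pos [571.8  79.4 114.6] psi -1.051 zax [ 0.002 -0.002 -1.   ] F [ 3.9 -4.8 -4.9] M [-1.15 -1.08  0.47] w 0.156 g 60.2
cmd [571.354, 80.26, 115.0, -1.052]
```

All four are nipped. I lift and return to the stand.

Call:
jog_arm(moves=[0, 0, 0, 0, 0, 0, -1, 0, 0, 0, 0, 0, -0.09, -1, 0, 0, 0, 0, 0, -0.18, -1, 0, 0, -0.04, 0, 0, -0.18, -1, 0, 0, -0.1, 0, 0, -0.18, -1, 0, 0, -0.15, 0, 0, -0.18, -1, 0, 0, -0.15, 0, 0, -0.18, -1, 0, 0, -0.15, 0, 0, -0.18, -1])

```text
time: 45.05
position: [0.5706, 0.0809, 0.1593]
tool_rot: [2.853, -1.315, -0.001]
ft_force: [-0.0, 0.0, -4.7]
grip_width: 0.155
grip_force: 60.0
```

```bash
python3 plan.py did 0 0 -.15 -.18 456.6 -279.8 160 .245
```

```text
t 45.05 pos [570.6  80.9 159.3] psi -0.864 zax [-0.001  0.    -1.   ] F [-0.   0.  -4.7] M [0.11 0.06 0.06] w 0.155 g 60.0
jog [ 0.6639  1.0705  0.     -1.0587]
cmd [571.354, 80.26, 160.0, -0.864]
```

Call:
jog_arm(moves=[0.03, 0.05, 0, 0, 0, -0.05, -1, 0.09, 0.15, 0, 0, 0, -0.15, -1, 0.16, 0.26, 0, 0, 0, -0.26, -1, 0.23, 0.37, 0, 0, 0, -0.37, -1, 0.29, 0.47, 0, 0, 0, -0.47, -1, 0.33, 0.535, 0, 0, 0, -0.53, -1, 0.33, 0.535, 0, 0, 0, -0.53, -1, 0.33, 0.535, 0, 0, 0, -0.53, -1])

```text
time: 46.05
position: [0.5133, -0.0978, 0.1591]
tool_rot: [-3.104, 0.483, 0.001]
ft_force: [0.2, 1.2, -4.2]
grip_width: 0.155
grip_force: 60.0
```

```bash
python3 plan.py did .33 .535 0 -.53 456.6 -279.8 160 .245; python3 -c "
from heads import *
heads('top',[(.5222,-.067),(.6203,-.018),(.571,.080),(.4729,.031)]);heads('scene',[(.5222,-.067),(.6203,-.018),(.571,.080),(.4729,.031)])"
```

```text
t 46.05 pos [513.3 -97.8 159.1] psi -0.309 zax [-0.001  0.001 -1.   ] F [ 0.2  1.2 -4.2] M [ 0.11 -0.02 -0.01] w 0.155 g 60.0
jog [ 0.0016  0.6311  0.     -0.5287]
cmd [513.653, -99.272, 160.0, -0.309]
top 86 [522.2 -77.9] [40.7 16. ] yaw 0.01 area 371 cen [519.7 -80.2]
top 100 [620.1  -5.1] [41.9 14.6] yaw 0.03 area 283 cen [626.4  -2.5]
top 150 [572.1  79.7] [20.1 19.7] yaw 0.74 area 318 cen [572.3  79.9]
top 154 [474.1  30.5] [19.7 19.4] yaw -0.71 area 332 cen [473.6  30.5]
scene 126 [501.8 -68.8] [27.8 44.3] yaw 0.11 area 1028 cen [500.  -67.9]
scene 178 [619.5 -16.9] [19.9 17.4] yaw 0.70 area 254 cen [620.5 -17.2]
scene 168 [570.1  80.3] [21.6 18. ] yaw 0.78 area 312 cen [570.7  80.8]
scene 163 [471.6  32.2] [20.5 19.1] yaw -0.77 area 310 cen [471.5  32.4]
```

Call:
jog_arm(moves=[0, 0.06, 0, 0, 0, -0.05, -1, 0, 0.17, 0, 0, 0, -0.15, -1, 0, 0.3, 0, 0, 0, -0.26, -1, 0, 0.43, 0, 0, 0, -0.37, -1, 0, 0.55, 0, 0, 0, -0.47, -1, 0.002, 0.631, 0, 0, 0, -0.53, -1, 0.002, 0.631, 0, 0, 0, -0.53, -1, 0.002, 0.631, 0, 0, 0, -0.53, -1])

```text
time: 47.15
position: [0.4571, -0.278, 0.1593]
tool_rot: [-3.117, -0.387, 0.0]
ft_force: [-0.3, -0.2, -4.5]
grip_width: 0.155
grip_force: 60.0
```

```bash
python3 plan.py did .002 .631 0 -.53 456.6 -279.8 104 .245;  python3 look.py pics/c7.png .4566 -.2798
```

```text
t 47.15 pos [ 457.1 -278.   159.3] psi 0.247 zax [-0.     0.001 -1.   ] F [-0.3 -0.2 -4.5] M [-0.   -0.02 -0.06] w 0.155 g 60.0
jog [-4.000e-04 -1.000e-04  1.867e-01  1.300e-03]
cmd [456.72, -279.809, 160.0, 0.246]
```

View pics/c7.png

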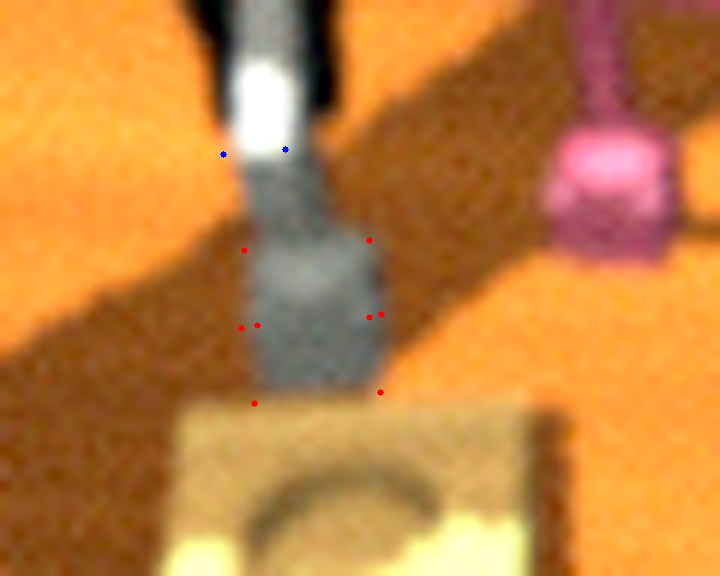

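The crop shows the socket centred at x≈318 in crop pixels and the pocket rim from about 250 to 440, so centred at about 345. I check whether that is just perspective.

```bash
python3 - <<'E'
from h import *
i=img("scene"); u,v=proj(i,[.4566,-.2798,.06]).round().astype(int); x,y=u-26,v-34
f=lambda p:((proj(i,p)-[x,y]+.5)*12).round(1)
P=ctrl.get_state()["position"]; print(P, "rim pred",f([*P[:2],.0797]),"mid-socket",f([*P[:2],.0917]),"pocket pred",f([.4566,-.2798,.026]))
for b in((345,530),): print("pocket from scene",ray(i,b[0]/12-.5+x,b[1]/12-.5+y,.026))
for dz in (0,): print("1mm y =",f([.4566,-.2788,.026])-f([.4566,-.2798,.026]))
# stand from top & scene
j=img("scene");p=j["pixels"].astype(int)
c=p[y-5:y+60,x-5:x+60]; m=((c[:,:,2]<c[:,:,0]-35)&(c[:,:,1]>130)&(c[:,:,1]>c[:,:,0]*.78)).astype(np.uint8)
pts=cv2.findNonZero(m); print(cv2.boundingRect(pts)); 
b=cv2.boundingRect(pts); print("stand left/right at mid:", f([.4566-.0,-.2798-.045,.026]), f([.4566,-.2798+.045,.026]))
E
```

```text
[ 0.45717373 -0.27786956  0.15937176] rim pred [318.4 359.6] mid-socket [312.3 322.4] pocket pred [338.2 519.1]
pocket from scene [ 0.46058218 -0.27696165  0.026     ]
1mm y = [3.8 0.2]
(18, 17, 31, 42)
stand left/right at mid: [167.9 506.2] [509.4 532. ]
```

Prediction and image are shifted equally, about 1.5 mm for both socket and pocket, so they are aligned. I lower in two stages.

Call:
jog_arm(moves=[0, 0, 0.05, 0, 0, 0, -1, 0, 0, 0.1, 0, 0, 0, -1, 0, 0, 0.14, 0, 0, 0, -1, 0, 0, 0.17, 0, 0, 0, -1, 0, 0, 0.185, 0, 0, 0, -1, 0, 0, 0.2, 0, 0, 0, -1, 0, 0, 0.21, 0, 0, 0, -1, 0, 0, 0.21, 0, 0, 0, -1])

```text
time: 48.3
position: [0.4563, -0.2796, 0.0965]
tool_rot: [3.118, 0.386, -0.0]
ft_force: [-0.1, 0.4, -4.2]
grip_width: 0.155
grip_force: 60.0
```

```bash
python3 plan.py did 0 0 .21 0
```

```text
t 48.30 pos [ 456.3 -279.6   96.5] psi 0.246 zax [-0. -0. -1.] F [-0.1  0.4 -4.2] M [ 0.03  0.06 -0.01] w 0.155 g 60.0
cmd [456.72, -279.809, 97.0, 0.246]
```

Inside the pocket with no contact force. I lower the last 9 mm to the floor.

Call:
jog_arm(moves=[0, 0, 0.008, 0, 0, 0, -1, 0, 0, 0.014, 0, 0, 0, -1, 0, 0, 0.02, 0, 0, 0, -1, 0, 0, 0.024, 0, 0, 0, -1, 0, 0, 0.028, 0, 0, 0, -1, 0, 0, 0.03, 0, 0, 0, -1, 0, 0, 0.03, 0, 0, 0, -1, 0, 0, 0.03, 0, 0, 0, -1])

```text
time: 49.3
position: [0.4563, -0.2796, 0.0876]
tool_rot: [3.118, 0.386, 0.0]
ft_force: [-0.0, 0.3, -3.4]
grip_width: 0.157
grip_force: 60.0
```

```bash
python3 plan.py did 0 0 .03 0
```

```text
t 49.30 pos [ 456.3 -279.6   87.6] psi 0.246 zax [ 0. -0. -1.] F [-0.   0.3 -3.4] M [ 0.04  0.03 -0.03] w 0.157 g 60.0
cmd [456.72, -279.809, 88.0, 0.246]
```

Call:
jog_arm(moves=[0, 0, 0.002, 0, 0, 0, -1, 0, 0, 0.003, 0, 0, 0, -1, 0, 0, 0.003, 0, 0, 0, 1, 0, 0, 0.003, 0, 0, 0, 1, 0, 0, 0.003, 0, 0, 0, 1, 0, 0, 0.003, 0, 0, 0, 1, 0, 0, 0.003, 0, 0, 0, 1, 0, 0, 0.003, 0, 0, 0, 1])

```text
time: 50.3
position: [0.4563, -0.2796, 0.0866]
tool_rot: [3.118, 0.386, -0.0]
ft_force: [0.9, -0.1, 0.1]
grip_width: 0.751
grip_force: 0.0
```

```bash
python3 plan.py did 0 0 .003 0
```

```text
t 50.30 pos [ 456.3 -279.6   86.6] psi 0.246 zax [ 0. -0. -1.] F [ 0.9 -0.1  0.1] M [-0.   -0.04  0.03] w 0.751 g 0.0
cmd [456.72, -279.809, 87.1, 0.246]
```

Released. I rise 120 mm, then move clear.

Call:
jog_arm(moves=[0, 0, -0.03, 0, 0, 0, 1, 0, 0, -0.1, 0, 0, 0, 1, 0, 0, -0.2, 0, 0, 0, 1, 0, 0, -0.3, 0, 0, 0, 1, 0, 0, -0.4, 0, 0, 0, 1, 0.1, 0.1, -0.4, 0, 0, 0, 1, 0.2, 0.25, -0.4, 0, 0, 0, 1, 0.2, 0.35, -0.4, 0, 0, 0, 1])

```text
time: 51.3
position: [0.5431, -0.3664, 0.2064]
tool_rot: [3.116, 0.392, -0.0]
ft_force: [0.1, 0.4, 0.1]
grip_width: 0.999
grip_force: 0.0
```

```bash
python3 - <<'E'
from h import *
from heads import heads
s=ctrl.get_state();print(s["time"],s["position"],s["ft_force"])
heads('top',[(.5222,-.067),(.6203,-.018),(.571,.080),(.4729,.031)])
a=[cv2.resize(img(n)["pixels"][y:y+75,x:x+80,::-1],None,fx=5,fy=5,interpolation=cv2.INTER_CUBIC) for n,x,y in(("top",370,185),("scene",195,140))]
cv2.imwrite("pics/c8.png",np.hstack(a))
E
```

```text
51.3 [ 0.54308108 -0.36639415  0.20640165] [0.11488483 0.35096528 0.06280303]
top 153 [523.  -68.2] [19.7 20.1] yaw -0.54 area 336 cen [523.  -67.9]
top 148 [621.5 -18.7] [19.9 19.8] yaw -0.70 area 341 cen [621.3 -18.7]
top 151 [572.1  79.7] [20.1 19.7] yaw 0.74 area 316 cen [572.3  80. ]
top 156 [473.9  30.4] [19.5 19.2] yaw -0.72 area 332 cen [473.6  30.5]
```

View pics/c8.png

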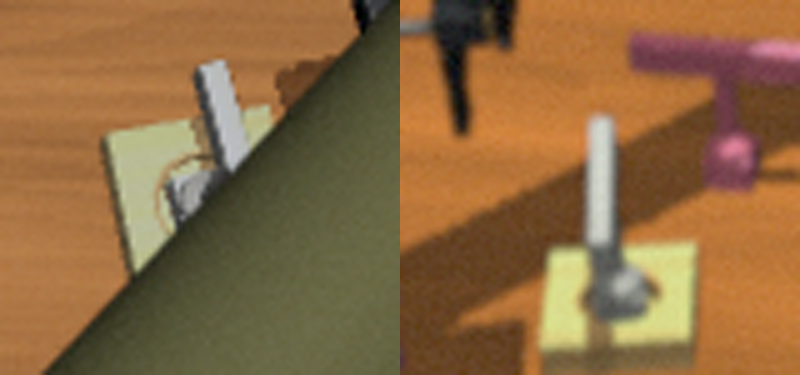

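The wrench stands upright in the pocket, socket at about crop (620,290), and the gripper is clear. All four heads have turned to their stops, so I hand in.

```bash
python3 -c "
from bench import ctrl
print(ctrl.close_job())"
```

```text
the job is handed in; nothing more can be done
None
```

I handed the job in at about 51 s: all four bolts were turned to their stops in cross order (4, 2, 1, 3) at measured torques of 0.39 to 0.47 N m, and the wrench stands upright in the stand's pocket with the gripper clear; no verdict came back.

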